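# Clear the lab bench: sort bottles and flasks into their trays

### The arm

A 6-joint arm with a two-finger parallel gripper is mounted at the origin on the work surface. World frame = base frame: x ahead of the robot, y to its left, z up, the work surface at z = 0. Lengths are in mm, angles in rad, forces in N, time in s.
With the tool pointing down it reaches from about 350 to 975 mm from the base axis. Payload 4.9 kg.
Tool frame: the origin (TCP) lies at the very end of the fingers, on their centre line; the grasp point (between the pads) lies 19 mm behind it; z points along the fingers, y is the line along which they close (so a half turn about z gives the same grasp; the last joint's range is limited). The gripper opens to 85 mm and grips with 20 to 120 N. Pads are 22 mm wide; open, the fingers measure 114 mm over their backs; the gripper's body (76 mm by 85 mm) begins 54 mm behind the grasp point. The pads swing forward as they close: fully open they stand 13 mm farther back than shut.
Start: joints at [-1.459, 0.053, 1.613, -0, 1.476, -0.119], TCP at [142.969, -608.409, 210.504] pointing down, gripper open.
Joint ranges: [-3.01, 3.01], [-1.01, 2.22], [0.06, 2.58], [-1.02, 4.17], [0.09, 2.62], [-3.14, 3.14]. Speed limits (rad/s): [2.57, 2.57, 3.14, 3.14, 3.14, 3.14].

### API

Orientations are given as a unit quaternion [x, y, z, w].
In Python, from plant import * gives the robot as it stands.
- The arm moves only by the tool move_arm, never from a script. Its arguments are lists of equal length, an entry for each row: "xyz": the shift along the tool's x, y, z in a scale on which 1.0 is 0.5 m, a list of three; "angular": the turn, a rotation vector about the tool's x, y, z in fractions of the full range, 1 being 4 rad, a list of three; "grip": the closure, from 0 (fully open) to 1 (shut). A call has 1 to 10 rows; each row is the pose to reach, as a shift and turn from the pose commanded when the call began, along the tool's axes at that moment; what a row does not reach only later rows make up. A row lasts 1/12 s, in which the tool goes at most 41.7 mm and 7.16 degrees, less where a joint would pass 70% of its speed; a pose out of reach is approached as far as the arm can. Shift and turn numbers lie between -1 and 1, and a call with a number outside is refused. A call with a gripper value outside its range is refused whole. The fingers move at their own pace and stop on an object; "newtons" is the grip in N (left out, the last holds). Time passes only in rows, so rows that repeat a pose let the fingers close. It gives the time, the measured TCP pose, the force, the opening and the grip force at its end, in the units of the state.
- state(): the state, without advancing time (a new reading comes with each control period).
- get_image(name): name is "side" or "top" or "wrist"; returns the picture (400x640x3 uint8, red, green, blue); there is no depth.
- camera_model(name): a dict with "mtx" (3x3 intrinsics, pixels), "T" (4x4, takes a point from camera to world coordinates). Camera axes: x right, y down, z forward; pixel columns grow to the right and rows downward; lengths in mm; the calibration is good to about 2 mm. The wrist camera is an equidistant fisheye: a pixel r from the principal point sees the ray r / f radians off the axis. A picture is of the moment at which its call begins: read the wrist's pose just before it. camera_model takes no time and is no camera call; for the wrist camera it gives the pose at the moment of the call.
- close_job(): hands the job in; it is judged then, once.
Trained networks look in the newest picture that a camera, given by its name, has taken for a name from the list of things; names that differ only in an ending like _2 or _b are one class to them, and where a whole thing is asked for, a point or a joint stands for the part that bears it (a point fixed in the world has none). Each returns a list of dicts, best first, with "score" (0 to 1); they miss things now and then, are a little off and sometimes report something else, mostly with a low value. They report only what shows in the picture. A call takes as long as a camera call.
- outline_of(camera, target): "pixels" (400x640 bool, what is visible of it) and "centre" ([column, row] in pixels, amid what is visible of it).
The state is a dict: "time": time; "q": joint angles; "qd": joint speeds; "tau": joint torques, N m; "position": TCP position; "orientation": TCP orientation; "force": force on the tool from outside, world axes, zero at the start; "wrist_torque": the same for the moment, N m; "gripper_width": finger opening in mm; "grasp_force": force on a finger pad.
Only numpy, scipy, OpenCV 4.12 (cv2) and the standard library are available. Lean on these libraries where they do the work, as an engineer would, in place of code of your own. Each camera call takes 0.05 s, during which the arm holds its last target. There are 200 camera calls.

### The job

Clear up the bench: put the two blue-capped bottles in the blue tray, the amber bottle in the grey spill tray and the two stoppered flasks in the yellow wash-up basin. They are glass, so keep them upright and set each one down gently, so that they all stand flat on the tray floor. Leave the measuring cylinder and the tip rack where they are, undisturbed.

Things in the scene. Friction and masses are not known exactly. Their poses are not given: they have to be found in the camera images.
- bottle_a: Small clear-glass laboratory bottle with a blue screw cap, closed, standing upright on the bench. Overall height 90 mm; round body 44 mm in diameter up to 52 mm height, shoulder narrowing to 64 mm, blue cap 34 mm in diameter from 67 to 90 mm height. About 90 to 180 g. Origin at the centre of its underside, z axis up. There are two alike.
- bottle_b: Small clear-glass laboratory bottle with a blue screw cap, closed, standing upright on the bench. Overall height 90 mm; round body 44 mm in diameter up to 52 mm height, shoulder narrowing to 64 mm, blue cap 34 mm in diameter from 67 to 90 mm height. About 90 to 180 g. Origin at the centre of its underside, z axis up. There are two alike.
- amber: Amber-glass reagent bottle with a black screw cap, closed, standing upright on the bench. Overall height 95 mm; round body 48 mm in diameter up to 57 mm height, shoulder narrowing to 69 mm, black cap 34 mm in diameter from 72 to 95 mm height. About 90 to 180 g. Origin at the centre of its underside, z axis up.
- flask_a: One of two alike small conical flasks of clear glass with an orange stopper fixed in the mouth, standing upright. Height 95 mm; base 54 mm in diameter, narrowing to 24 mm at 54 mm height, then a straight neck 24 mm in diameter with a 28 mm rim at 73 to 76 mm, then the stopper, 24 mm in diameter, from 76 to 95 mm. 70 to 140 g. Origin at the centre of its underside, z axis up.
- flask_b: One of two alike small conical flasks of clear glass with an orange stopper fixed in the mouth, standing upright. Height 95 mm; base 54 mm in diameter, narrowing to 24 mm at 54 mm height, then a straight neck 24 mm in diameter with a 28 mm rim at 73 to 76 mm, then the stopper, 24 mm in diameter, from 76 to 95 mm. 70 to 140 g. Origin at the centre of its underside, z axis up.
- blue_tray: Blue open rectangular tray, room for two bottles side by side along its length. Outside 80 mm (its x) by 138 mm (its y), 28 mm high; walls and floor 4 mm thick, so inside 72 by 130 mm. It is fixed to the bench. Origin at the centre of its underside, z axis up, y axis along its length. The three trays swap places from start to start.
- yellow_basin: Yellow open rectangular wash-up basin, room for two flasks side by side along its length. Outside 100 mm (its x) by 160 mm (its y), 40 mm high; walls and floor 4 mm thick, so inside 92 by 152 mm. It is fixed to the bench. Origin at the centre of its underside, z axis up, y axis along its length. The three trays swap places from start to start.
- grey_tray: Grey open square spill tray, room for one bottle. Outside 86 by 86 mm, 28 mm high; walls and floor 4 mm thick, so inside 78 by 78 mm. It is fixed to the bench. Origin at the centre of its underside, z axis up, x and y along its sides. The three trays swap places from start to start.
- cylinder: Bystander, not to be moved: slim clear measuring cylinder 153 mm tall, tube 25 mm in diameter with blue rings, on a round blue foot 64 mm in diameter. Stands loose on the bench. Origin at the centre of its underside.
- tiprack: Bystander, not to be moved: green pipette-tip rack with rows of white tips, 80 mm (its x) by 100 mm (its y), 37 mm high, lying loose on the bench. Origin at the centre of its underside.

How it is judged:
By the outcome, as a careful person would: the job done as asked, in the order asked, and still so for the second after the job is handed in, with the robot touching nothing.
It also fails if it takes over 125 s, if anything falls off the work surface, if the arm or the gripper's body presses on something with over 40 N, if the wrist force passes 120 N, or if a joint passes its speed limit or range.

## Working session

There is one attempt and no reset: what is moved stays moved. The work goes in short steps, Python scripts to look and compute and a tool call to move; the robot and the scene stay as the last step left them, time stands still between calls to the robot, and variables do not carry over. Pictures are saved under pics/ and viewed, at most 14 in all, crops included, and the job is handed in when it is done.

Besides the shell and the picture viewer there is one more tool, called after ">>>" as name(argument=value, ...), one argument or row to a line, values as JSON. move_arm: Moves the arm, as the interface text tells. Its arguments: {"type":"object","properties":{"xyz":{"type":"array","items":{"type":"array","items":{"type":"number"}}},"angular":{"type":"array","items":{"type":"array","items":{"type":"number"}}},"grip":{"type":"array","items":{"type":"number"}},"newtons":{"type":"number"}},"required":["xyz","angular","grip"]}

```bash
ls; mkdir -p pics; cat > h.py <<'E'
from plant import *
import numpy as np, cv2
from scipy.spatial.transform import Rotation as R
def ray(cam,px):
    m=camera_model(cam);K=np.array(m["mtx"]);T=np.array(m["T"])
    d=np.linalg.inv(K)@[px[0],px[1],1.0]
    return T[:3,3],T[:3,:3]@d
def at_z(cam,px,z):
    o,d=ray(cam,px);return o+d*(z-o[2])/d[2]
def proj(cam,P):
    m=camera_model(cam);K=np.array(m["mtx"]);T=np.array(m["T"])
    p=K@(T[:3,:3].T@(np.array(P)-T[:3,3]));return p[:2]/p[2]
E
python3 - <<'E'
from h import *
for c in ["top","side"]:
    im=get_image(c);cv2.imwrite(f"pics/{c}0.png",im[:,:,::-1])
    m=camera_model(c);print(c,np.round(m["mtx"],1).tolist(),np.round(m["T"],3).tolist())
    for t in ["bottle_a","amber","flask_a","blue_tray","yellow_basin","grey_tray","cylinder","tiprack"]:
        for r in outline_of(c,t):
            ys,xs=np.nonzero(r["pixels"])
            print(t,round(r["score"],2),np.round(r["centre"]),xs.min(),xs.max(),ys.min(),ys.max(),np.round(at_z(c,r["centre"],0 if t!='x' else 0)[:2]))
print(state())
E
```

```text
pics
top [[368.9, 0.0, 315.1], [0.0, 368.9, 195.1], [0.0, 0.0, 1.0]] [[-0.008, -0.999, 0.045, 520.134], [-1.0, 0.009, 0.024, -14.554], [-0.025, -0.045, -0.999, 1031.651], [0.0, 0.0, 0.0, 1.0]]
bottle_a 0.75 [343. 210.] 337 353 206 222 [523. -68.]
bottle_a 0.74 [254. 244.] 246 264 236 252 [431. 182.]
amber 0.74 [285. 205.] 275 294 194 211 [541.  94.]
flask_a 0.7 [325. 240.] 314 332 230 249 [440. -17.]
flask_a 0.5 [385. 248.] 373 392 236 254 [ 417. -181.]
blue_tray 0.98 [334. 154.] 307 359 136 171 [683. -43.]
yellow_basin 0.74 [333. 154.] 307 359 136 171 [681. -41.]
yellow_basin 0.67 [455. 211.] 424 488 195 233 [ 519. -377.]
cylinder 0.56 [417. 140.] 400 431 129 156 [ 717. -276.]
tiprack 0.75 [222. 140.] 202 243 119 154 [727. 274.]
side [[406.3, 0.0, 319.0], [0.0, 406.3, 203.7], [0.0, 0.0, 1.0]] [[0.911, -0.319, 0.262, 358.911], [-0.413, -0.705, 0.576, -547.03], [0.001, -0.633, -0.774, 759.153], [0.0, 0.0, 0.0, 1.0]]
bottle_a 0.73 [294. 234.] 282 302 215 254 [528. -39.]
bottle_a 0.67 [225. 172.] 215 235 153 189 [439. 214.]
amber 0.75 [278. 179.] 269 289 159 198 [554. 134.]
amber 0.63 [
[... 430 characters left out ...]
me': 0.9, 'q': array([-1.45898979e+00,  5.26734712e-02,  1.61290770e+00,  5.64578283e-06,
        1.47600375e+00, -1.18989961e-01]), 'qd': array([ 0.00082345,  0.00131613, -0.00094461, -0.00091408, -0.0005035 ,
       -0.0012898 ]), 'tau': array([-5.76174698e-04, -3.93684232e+01, -3.70466888e+01, -4.73021771e-05,
        4.66389884e-04,  1.65223287e-05]), 'position': array([ 142.97623871, -608.4032805 ,  210.51542867]), 'orientation': array([9.93349038e-01, 1.15142033e-01, 2.79631979e-06, 3.87488904e-06]), 'force': array([ 0.33283937,  0.39487043, -0.80711828]), 'wrist_torque': array([-6.92850419e-05,  8.95920268e-03,  1.73927414e-02]), 'grasp_force': 0.0, 'gripper_width': 85.34559097966299}
```

View pics/top0.png

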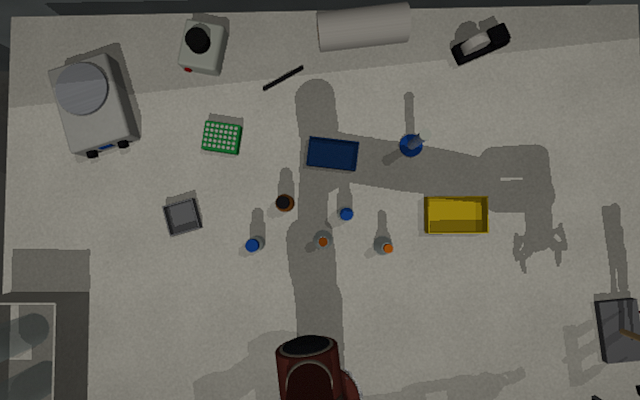

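View pics/side0.png

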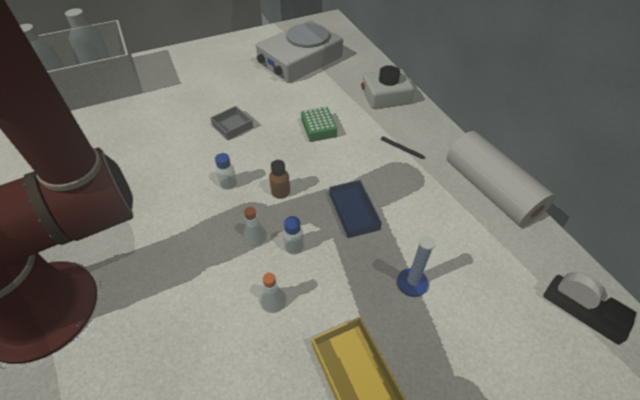

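The top view shows the caps: blue at (254,244) and (346,213), amber at (285,202), stoppers at (323,241) and (388,248). It also shows the blue tray at (333,154), basin at (456,214) and grey tray at (183,216). The cylinder is at (411,146) and the rack at (222,137). The side view agrees, and the networks' low-score duplicates (such as "amber" on the blue tray) are false. Next I fit the models to the outlines in both views.

```bash
cat >> h.py <<'E'
from scipy.optimize import minimize
def cyl(prof):
    a=np.linspace(0,2*np.pi,40,endpoint=False)
    return np.array([[d/2*np.cos(t),d/2*np.sin(t),z] for d,z in prof for t in a])
def box(x,y,h): return np.array([[sx*x/2,sy*y/2,z] for sx in(-1,1) for sy in(-1,1) for z in(0,h)])
BOT=cyl([(44,0),(44,52),(34,67),(34,90)]); AMB=cyl([(48,0),(48,57),(34,72),(34,95)])
FLA=[cyl([(54,0),(24,54)]),cyl([(24,50),(28,73),(24,95)])]
MOD=dict(bottle_a=[BOT],amber=[AMB],flask_a=FLA,blue_tray=[box(80,138,28)],yellow_basin=[box(100,160,40)],grey_tray=[box(86,86,28)],
 cylinder=[cyl([(64,0),(64,5)]),cyl([(25,5),(25,153)])],tiprack=[box(80,100,37)])
S=8
def sil(cam,parts,p):
    c,s=np.cos(p[2]),np.sin(p[2]);im=np.zeros((400,640),np.float32)
    out=[]
    for P in parts:
        W=P@np.array([[c,s,0],[-s,c,0],[0,0,1]])+[p[0],p[1],p[3] if len(p)>3 else 0]
        m=camera_model(cam);K=np.array(m["mtx"]);T=np.array(m["T"])
        q=(W-T[:3,3])@T[:3,:3]@K.T;out.append(cv2.convexHull((q[:,:2]/q[:,2:]).astype(np.float32)))
    return out
def fit(masks,parts,p0,yaw=True):
    rois={}
    for c,m in masks.items():
        ys,xs=np.nonzero(m);b=12;x0,x1,y0,y1=max(xs.min()-b,0),min(xs.max()+b,640),max(ys.min()-b,0),min(ys.max()+b,400)
        k=m[y0:y1,x0:x1].astype(np.float32);rois[c]=(x0,y0,cv2.resize(k,None,fx=S,fy=S)>.5)
    def cost(p):
        p=np.array([p[0],p[1],p[2]/100 if yaw else 0]);t=0
        for c,(x0,y0,k) in rois.items():
            z=np.zeros(k.shape,np.uint8)
            for h in sil(c,parts,p): cv2.fillConvexPoly(z,np.round((h.reshape(-1,2)-[x0,y0]+.5)*S).astype(np.int32),1)
            z=z>0;t+=1-(z&k).sum()/(z|k).sum()
        return t/len(rois)
    best=None
    for y in ([-60,-30,0,30,60] if yaw else [0]):
        r=minimize(cost,[p0[0],p0[1],y],method="Nelder-Mead",options=dict(initial_simplex=np.array([[0,0,0],[12,0,0],[0,12,0],[0,0,15]])+[p0[0],p0[1],y],xatol=.1,fatol=1e-4))
        if best is None or r.fun<best.fun:best=r
    return np.round([best.x[0],best.x[1],best.x[2]/100 if yaw else 0,best.fun],3)
E
python3 - <<'E'
from h import *
g={"bottle_a":[(510,-65),(425,170)],"amber":[(530,88)],"flask_a":[(430,-17),(410,-170)],"blue_tray":[(675,-43)],"yellow_basin":[(515,-375)],"grey_tray":[(505,370)],"cylinder":[(700,-255)],"tiprack":[(710,270)]}
ims={c:get_image(c) for c in("top","side")}
for t,L in g.items():
    yaw=t in("blue_tray","yellow_basin","grey_tray","tiprack")
    ms={p:{} for p in L}
    for c in ims:
        for r in outline_of(c,t):
            for p in L:
                e=np.linalg.norm(proj(c,[*p,40])-r["centre"])
                if e<20 and c not in ms[p]: ms[p][c]=r["pixels"]
    for p in L:
        for sub in (["top","side"],["top"],["side"]):
            m={c:ms[p][c] for c in sub if c in ms[p]}
            if len(m)==len(sub): print(t,sub,fit(m,MOD[t],p,yaw))
E
```

```text
bottle_a ['top', 'side'] [ 5.13972e+02 -6.98810e+01  0.00000e+00  7.80000e-02]
bottle_a ['top'] [ 5.14511e+02 -7.02410e+01  0.00000e+00  7.40000e-02]
bottle_a ['side'] [ 5.13255e+02 -6.89640e+01  0.00000e+00  5.70000e-02]
bottle_a ['top', 'side'] [4.34458e+02 1.73193e+02 0.00000e+00 1.04000e-01]
bottle_a ['top'] [4.35390e+02 1.71428e+02 0.00000e+00 1.34000e-01]
bottle_a ['side'] [4.34717e+02 1.74291e+02 0.00000e+00 6.70000e-02]
amber ['top', 'side'] [5.44373e+02 9.27250e+01 0.00000e+00 9.20000e-02]
amber ['top'] [5.45605e+02 9.10110e+01 0.00000e+00 1.07000e-01]
amber ['side'] [5.44679e+02 9.46220e+01 0.00000e+00 4.90000e-02]
flask_a ['top', 'side'] [ 4.43607e+02 -9.79300e+00  0.00000e+00  7.00000e-02]
flask_a ['top'] [ 4.44027e+02 -1.05060e+01  0.00000e+00  4.70000e-02]
flask_a ['side'] [ 4.43264e+02 -7.30800e+00  0.00000e+00  5.70000e-02]
flask_a ['top', 'side'] [ 4.26289e+02 -1.74259e+02  0.00000e+00  7.00000e-02]
flask_a ['top'] [ 4.26447e+02 -1.74909e+02  0.00000e+00  5.10000e-02]
flask_a ['side'] [ 4.25956e+02 -1.73056e+02  0.00000e+00  6.60000e-02]
blue_tray ['top', 'side'] [ 6
[... 387 characters left out ...]
02 -3.69097e+02 -1.30000e-02  1.40000e-02]
grey_tray ['top', 'side'] [5.08296e+02 3.80187e+02 2.54000e-01 5.30000e-02]
grey_tray ['top'] [5.08878e+02 3.79657e+02 2.47000e-01 5.80000e-02]
grey_tray ['side'] [ 5.07897e+02  3.81180e+02 -1.31700e+00  4.10000e-02]
cylinder ['top', 'side'] [ 7.02751e+02 -2.57095e+02  0.00000e+00  1.03000e-01]
cylinder ['top'] [ 7.03410e+02 -2.58767e+02  0.00000e+00  5.00000e-02]
cylinder ['side'] [ 7.03853e+02 -2.53807e+02  0.00000e+00  8.90000e-02]
tiprack ['top', 'side'] [ 7.27081e+02  2.67038e+02 -1.74000e-01  6.90000e-02]
tiprack ['top'] [ 7.27598e+02  2.66632e+02 -1.64000e-01  4.60000e-02]
tiprack ['side'] [ 7.27709e+02  2.71845e+02 -1.93000e-01  7.80000e-02]
```

The manual's scale: shifts go in shares of 0.5 m and turns go in shares of 4 rad. Converting my numbers, 0.28 m / 0.5 = 0.56, 0.255 m / 0.5 = 0.51, -1.05 rad / 4 = -0.2625.

>>> move_arm(
  xyz=[
    [0.03,-0.026,0],
    [0.09,-0.08,0],
    [0.15,-0.136,0],
    [0.21,-0.19,0],
    [0.27,-0.244,0],
    [0.33,-0.298,0],
    [0.39,-0.354,0],
    [0.45,-0.408,0],
    [0.51,-0.462,0],
    [0.56,-0.508,0],
  ],
  angular=[
    [0,0,-0.015],
    [0,0,-0.0425],
    [0,0,-0.07],
    [0,0,-0.0975],
    [0,0,-0.125],
    [0,0,-0.1525],
    [0,0,-0.18],
    [0,0,-0.2075],
    [0,0,-0.235],
    [0,0,-0.2625],
  ],
  grip=[0,0,0,0,0,0,0,0,0,0],
  newtons=40,
)

```text
time: 2.63
position: [358.4, -294.9, 210.8]
orientation: [0.8, 0.6, 0.0, 0.0]
force: [0.2, -0.2, 0.1]
gripper_width: 85.5
grasp_force: 0.0
```

Converted, 0.2624 m / 0.5 = 0.5248, 0.253 m / 0.5 = 0.506, -0.29 rad / 4 = -0.0725.

>>> move_arm(
  xyz=[
    [0.06,0.02,0],
    [0.12,0.04,0],
    [0.18,0.06,0],
    [0.24,0.08,0],
    [0.3,0.1,0.02],
    [0.36,0.12,0.04],
    [0.42,0.136,0.07],
    [0.47,0.152,0.1],
    [0.506,0.164,0.13],
    [0.5248,0.1702,0.15],
  ],
  angular=[
    [0,0,-0.0125],
    [0,0,-0.025],
    [0,0,-0.0375],
    [0,0,-0.05],
    [0,0,-0.06],
    [0,0,-0.065],
    [0,0,-0.07],
    [0,0,-0.0725],
    [0,0,-0.0725],
    [0,0,-0.0725],
  ],
  grip=[0,0,0,0,0,0,0,0,0,0],
)

```text
time: 3.47
position: [514.3, -67.9, 134.0]
orientation: [0.706, 0.708, -0.0, -0.001]
force: [0.3, 0.2, -0.2]
gripper_width: 85.0
grasp_force: 0.0
```

>>> move_arm(
  xyz=[
    [0,0,0],
    [0,0,0],
  ],
  angular=[
    [0,0,0],
    [0,0,0],
  ],
  grip=[0,0],
)

```text
time: 3.63
position: [513.5, -70.1, 135.1]
orientation: [0.707, 0.707, -0.001, -0.001]
force: [0.5, -0.0, -0.3]
gripper_width: 85.3
grasp_force: 0.0
```

```bash
python3 - <<'E'
from h import *
s=state();print(s["time"],s["position"],R.from_quat(s["orientation"]).as_matrix().round(4))
im=get_image("wrist");cv2.imwrite("pics/w1.png",im[:,:,::-1])
E
```

```text
3.6333 [513.53702102 -70.125645   135.06798567] [[-6.0e-04  1.0e+00 -1.6e-03]
 [ 1.0e+00  6.0e-04 -2.0e-04]
 [-2.0e-04 -1.6e-03 -1.0e+00]]
```

View pics/w1.png

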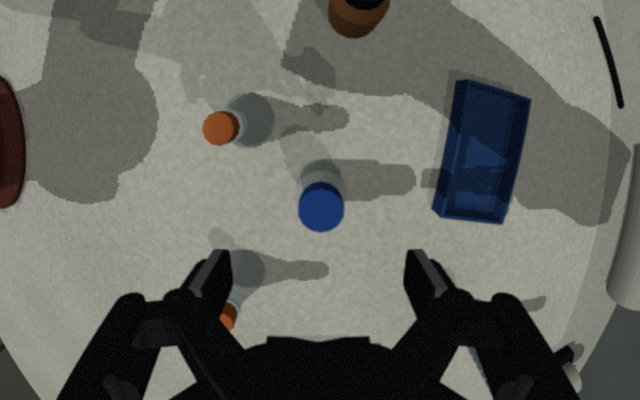

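The wrist view shows the blue cap at (321,207), centred between the finger tips at (220,270) and (415,270). I descend and grip.

Converted, 0.071 m / 0.5 = 0.142, 0.07 m / 0.5 = 0.14.

>>> move_arm(
  xyz=[
    [0,0,0.02],
    [0,0,0.06],
    [0,0,0.1],
    [0,0,0.126],
    [0,0,0.14],
    [0,0,0.142],
    [0,0,0.142],
    [0,0,0.142],
    [0,0,0.142],
    [0,0,0.142],
  ],
  angular=[
    [0,0,0],
    [0,0,0],
    [0,0,0],
    [0,0,0],
    [0,0,0],
    [0,0,0],
    [0,0,0],
    [0,0,0],
    [0,0,0],
    [0,0,0],
  ],
  grip=[0,0,0,0,0,0.4,0.6,1,1,1],
  newtons=40,
)

```text
time: 4.52
position: [515.3, -70.3, 66.2]
orientation: [0.707, 0.707, 0.001, 0.001]
force: [-0.5, 0.3, 2.1]
gripper_width: 30.6
grasp_force: 39.4
```

>>> move_arm(
  xyz=[
    [0,0,0],
    [0,0,0],
    [0,0,0],
    [0,0,0],
  ],
  angular=[
    [0,0,0],
    [0,0,0],
    [0,0,0],
    [0,0,0],
  ],
  grip=[1,1,1,1],
)

```text
time: 4.85
position: [515.3, -70.3, 66.1]
orientation: [0.707, 0.707, 0.001, 0.001]
force: [0.2, 0.7, 5.9]
gripper_width: 30.3
grasp_force: 39.6
```

Converted, -0.086 m / 0.5 = -0.172, -0.08 m / 0.5 = -0.16.

>>> move_arm(
  xyz=[
    [0,0,-0.006],
    [0,0,-0.02],
    [0,0,-0.044],
    [0,0,-0.074],
    [0,0,-0.104],
    [0,0,-0.134],
    [0,0,-0.16],
    [0,0,-0.172],
    [0,0,-0.172],
  ],
  angular=[
    [0,0,0],
    [0,0,0],
    [0,0,0],
    [0,0,0],
    [0,0,0],
    [0,0,0],
    [0,0,0],
    [0,0,0],
    [0,0,0],
  ],
  grip=[1,1,1,1,1,1,1,1,1],
)

```text
time: 5.6
position: [515.2, -70.3, 152.8]
orientation: [0.707, 0.707, 0.001, 0.002]
force: [0.1, -0.7, -1.4]
gripper_width: 30.4
grasp_force: 39.8
```

```bash
python3 - <<'E'
from h import *
s=state();print(s["time"],s["position"],s["force"],s["gripper_width"],R.from_quat(s["orientation"]).as_matrix().round(3).tolist())
im=get_image("side");cv2.imwrite("pics/s1.png",cv2.resize(im[110:290,200:400],None,fx=3,fy=3)[:,:,::-1])
E
```

```text
5.6 [515.16358956 -70.28576422 152.83796141] [ 0.12822429 -0.67999765 -1.36283832] 30.38456097677294 [[-0.0, 1.0, 0.004], [1.0, 0.0, -0.001], [-0.001, 0.004, -1.0]]
```

View pics/s1.png

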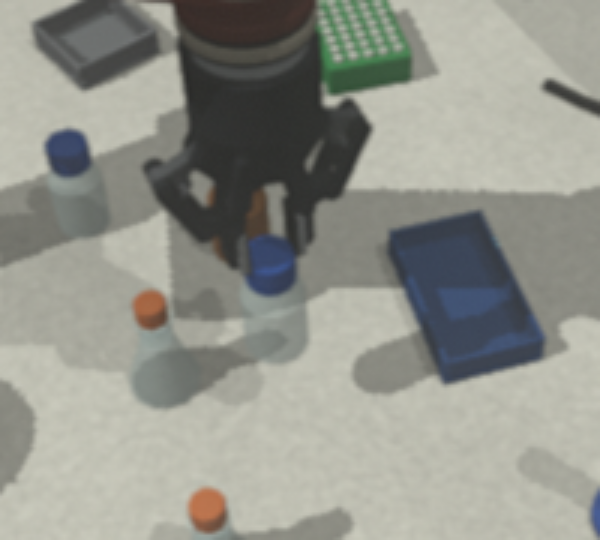

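The bottle hangs upright by its cap (crop at (270,300)), clear of everything. I carry it to the blue tray.

Converted, 0.161 m / 0.5 = 0.322, 0.157 m / 0.5 = 0.314.

>>> move_arm(
  xyz=[
    [0,0.014,0],
    [0,0.042,0],
    [0,0.08,0],
    [0,0.126,0],
    [0,0.172,0],
    [0.002,0.218,0],
    [0.002,0.26,0],
    [0.002,0.294,0],
    [0.002,0.314,0],
    [0.002,0.322,0],
  ],
  angular=[
    [0,0,0],
    [0,0,0],
    [0,0,0],
    [0,0,0],
    [0,0,0],
    [0,0,0],
    [0,0,0],
    [0,0,0],
    [0,0,0],
    [0,0,0],
  ],
  grip=[1,1,1,1,1,1,1,1,1,1],
)

```text
time: 6.48
position: [675.8, -68.8, 148.2]
orientation: [0.707, 0.707, -0.001, -0.001]
force: [-0.1, -0.9, -2.2]
gripper_width: 30.2
grasp_force: 39.9
```

Converted, 0.077 m / 0.5 = 0.154, 0.076 m / 0.5 = 0.152.

>>> move_arm(
  xyz=[
    [0,0,0.008],
    [0,0,0.026],
    [0,0,0.05],
    [0,0,0.074],
    [0,0,0.098],
    [0,0,0.12],
    [0,0,0.136],
    [0,0,0.146],
    [0,0,0.152],
    [0,0,0.154],
  ],
  angular=[
    [0,0,0],
    [0,0,0],
    [0,0,0],
    [0,0,0],
    [0,0,0],
    [0,0,0],
    [0,0,0],
    [0,0,0],
    [0,0,0],
    [0,0,0],
  ],
  grip=[1,1,1,1,1,1,1,1,1,1],
)

```text
time: 7.32
position: [674.9, -69.0, 73.0]
orientation: [0.707, 0.707, -0.0, -0.0]
force: [0.5, 0.0, -2.3]
gripper_width: 30.8
grasp_force: 39.9
```

```bash
python3 - <<'E'
from h import *
s=state();print(s["time"],s["position"],s["force"],s["gripper_width"],R.from_quat(s["orientation"]).as_matrix().round(4).tolist())
im=get_image("side");cv2.imwrite("pics/s2.png",cv2.resize(im[110:290,250:450],None,fx=3,fy=3)[:,:,::-1])
E
```

```text
7.3167 [674.87311279 -68.96738772  72.95997711] [ 0.52367268  0.0338196  -2.27193683] 30.82521504272808 [[0.0001, 1.0, -0.0005], [1.0, -0.0001, 0.0001], [0.0001, -0.0005, -1.0]]
```

View pics/s2.png

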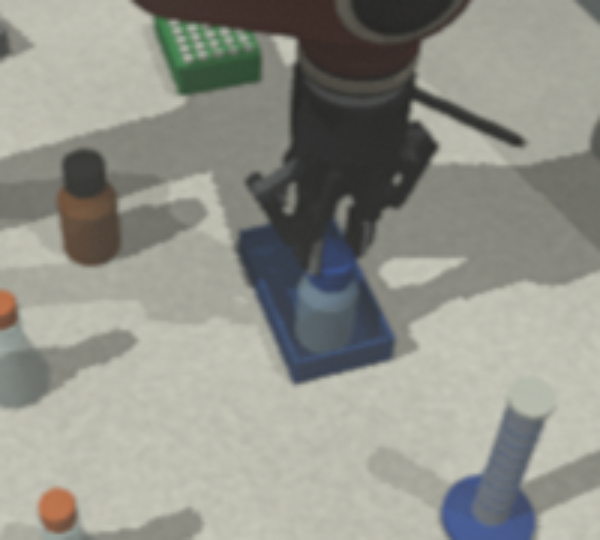

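The bottle is inside the tray near its front end (325,310), upright. I lower it slowly until it touches.

Converted, 0.002 m / 0.5 = 0.004, 0.0015 m / 0.5 = 0.003.

>>> move_arm(
  xyz=[
    [0,0,0.001],
    [0,0,0.002],
    [0,0,0.003],
    [0,0,0.004],
    [0,0,0.004],
    [0,0,0.004],
  ],
  angular=[
    [0,0,0],
    [0,0,0],
    [0,0,0],
    [0,0,0],
    [0,0,0],
    [0,0,0],
  ],
  grip=[1,1,1,1,1,1],
)

```text
time: 7.87
position: [675.1, -69.0, 71.6]
orientation: [0.707, 0.707, 0.0, 0.0]
force: [0.2, -0.2, -1.4]
gripper_width: 30.7
grasp_force: 39.9
```

Converted, 0.001 m / 0.5 = 0.002, 0.0005 m / 0.5 = 0.001.

>>> move_arm(
  xyz=[
    [0,0,0.001],
    [0,0,0.002],
    [0,0,0.002],
    [0,0,0.002],
  ],
  angular=[
    [0,0,0],
    [0,0,0],
    [0,0,0],
    [0,0,0],
  ],
  grip=[1,1,1,1],
)

```text
time: 8.2
position: [675.0, -69.0, 70.5]
orientation: [0.707, 0.707, -0.0, -0.0]
force: [-0.1, -0.3, -1.5]
gripper_width: 30.2
grasp_force: 39.9
```

Not touching yet.

Converted, 0.001 m / 0.5 = 0.002, 0.0006 m / 0.5 = 0.0012.

>>> move_arm(
  xyz=[
    [0,0,0.0006],
    [0,0,0.0012],
    [0,0,0.002],
    [0,0,0.002],
    [0,0,0.002],
  ],
  angular=[
    [0,0,0],
    [0,0,0],
    [0,0,0],
    [0,0,0],
    [0,0,0],
  ],
  grip=[1,1,1,1,1],
)

```text
time: 8.62
position: [675.4, -69.0, 70.3]
orientation: [0.707, 0.707, 0.0, 0.0]
force: [-1.3, 0.2, 1.6]
gripper_width: 30.5
grasp_force: 40.6
```

Converted, 0.001 m / 0.5 = 0.002, 0.0006 m / 0.5 = 0.0012.

>>> move_arm(
  xyz=[
    [0,0,0.0006],
    [0,0,0.0012],
    [0,0,0.002],
    [0,0,0.002],
    [0,0,0.002],
  ],
  angular=[
    [0,0,0],
    [0,0,0],
    [0,0,0],
    [0,0,0],
    [0,0,0],
  ],
  grip=[1,1,1,1,1],
)

```text
time: 9.03
position: [675.7, -69.0, 70.1]
orientation: [0.707, 0.707, 0.0, 0.001]
force: [-2.5, 0.2, 6.4]
gripper_width: 30.4
grasp_force: 41.3
```

Converted, -0.09 m / 0.5 = -0.18, -0.001 m / 0.5 = -0.002.

>>> move_arm(
  xyz=[
    [0,0,-0.001],
    [0,0,-0.002],
    [0,0,-0.002],
    [0,0,-0.002],
    [0,0,-0.002],
    [0,0,-0.02],
    [0,0,-0.06],
    [0,0,-0.11],
    [0,0,-0.16],
    [0,0,-0.18],
  ],
  angular=[
    [0,0,0],
    [0,0,0],
    [0,0,0],
    [0,0,0],
    [0,0,0],
    [0,0,0],
    [0,0,0],
    [0,0,0],
    [0,0,0],
    [0,0,0],
  ],
  grip=[0.5,0.3,0.1,0,0,0,0,0,0,0],
)

```text
time: 9.87
position: [677.2, -69.4, 163.8]
orientation: [0.707, 0.707, 0.002, 0.003]
force: [-0.0, -0.8, 0.1]
gripper_width: 85.5
grasp_force: 0.0
```

Converted, 0.235 m / 0.5 = 0.47, -0.234 m / 0.5 = -0.468.

>>> move_arm(
  xyz=[
    [0.024,-0.024,0],
    [0.072,-0.072,0],
    [0.126,-0.126,0],
    [0.18,-0.18,0],
    [0.234,-0.234,0],
    [0.288,-0.288,0],
    [0.342,-0.342,0],
    [0.396,-0.396,0],
    [0.444,-0.442,0],
    [0.47,-0.468,0],
  ],
  angular=[
    [0,0,0],
    [0,0,0],
    [0,0,0],
    [0,0,0],
    [0,0,0],
    [0,0,0],
    [0,0,0],
    [0,0,0],
    [0,0,0],
    [0,0,0],
  ],
  grip=[0,0,0,0,0,0,0,0,0,0],
)

```text
time: 10.7
position: [438.5, 167.9, 158.1]
orientation: [0.706, 0.708, -0.0, -0.001]
force: [1.7, 0.4, 0.4]
gripper_width: 85.2
grasp_force: 0.0
```

Converted, -0.007 m / 0.5 = -0.014.

>>> move_arm(
  xyz=[
    [0.014,-0.014,0],
    [0.014,-0.014,0],
    [0.014,-0.014,0],
  ],
  angular=[
    [0,0,0],
    [0,0,0],
    [0,0,0],
  ],
  grip=[0,0,0],
)

```text
time: 10.95
position: [434.4, 172.8, 158.6]
orientation: [0.707, 0.707, 0.0, 0.0]
force: [0.3, -0.6, 0.2]
gripper_width: 85.5
grasp_force: 0.0
```

```bash
python3 - <<'E'
from h import *
s=state();print(s["time"],s["position"],s["force"],s["gripper_width"],R.from_quat(s["orientation"]).as_matrix().round(4).tolist())
im=get_image("side");get_image("top")
for c in("side","top"):
  for r in outline_of(c,"bottle_a"):
    print(c,r["score"],r["centre"])
    for p in [(675.5,-69,4),(434.5,173,0)]:
        e=np.linalg.norm(proj(c,[p[0],p[1],40+p[2]])-r["centre"])
        if e<25:print(p,fit({c:r["pixels"]},[BOT+[0,0,p[2]]],p,False))
cv2.imwrite("pics/s3.png",cv2.resize(im[100:290,180:410],None,fx=3,fy=3)[:,:,::-1])
E
```

```text
10.95 [434.37741395 172.83095545 158.62583012] [ 0.26279404 -0.62187988  0.24095451] 85.46487458797569 [[-0.0005, 1.0, 0.0008], [1.0, 0.0005, -0.0004], [-0.0004, 0.0008, -1.0]]
side 0.97 [222.0, 174.1]
(434.5, 173, 0) [4.33727e+02 1.74052e+02 0.00000e+00 4.90000e-02]
side 0.67 [358.9, 209.5]
(675.5, -69, 4) [ 6.74449e+02 -6.70460e+01  0.00000e+00  1.25000e-01]
top 0.81 [343.1, 153.7]
(675.5, -69, 4) [ 6.74187e+02 -7.08690e+01  0.00000e+00  4.50000e-02]
top 0.78 [257.1, 244.9]
(434.5, 173, 0) [4.35298e+02 1.70728e+02 0.00000e+00 1.45000e-01]
```

View pics/s3.png

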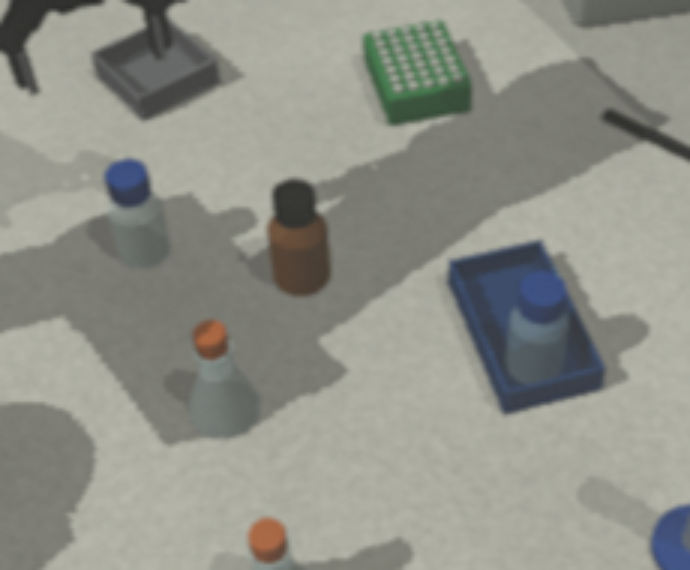

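Bottle one stands upright in the tray (crop (540,330)), and the second bottle at (135,215) is directly below the gripper. I grasp it the same way.

Converted, 0.093 m / 0.5 = 0.186, 0.088 m / 0.5 = 0.176.

>>> move_arm(
  xyz=[
    [0,0,0.024],
    [0,0,0.068],
    [0,0,0.112],
    [0,0,0.152],
    [0,0,0.176],
    [0,0,0.186],
    [0,0,0.186],
    [0,0,0.186],
    [0,0,0.186],
    [0,0,0.186],
  ],
  angular=[
    [0,0,0],
    [0,0,0],
    [0,0,0],
    [0,0,0],
    [0,0,0],
    [0,0,0],
    [0,0,0],
    [0,0,0],
    [0,0,0],
    [0,0,0],
  ],
  grip=[0,0,0,0,0,0,0.4,0.6,1,1],
)

```text
time: 11.98
position: [435.1, 173.3, 67.0]
orientation: [0.707, 0.707, 0.001, 0.001]
force: [0.6, 0.1, 1.0]
gripper_width: 38.8
grasp_force: 0.0
```

>>> move_arm(
  xyz=[
    [0,0,0],
    [0,0,0],
    [0,0,0],
    [0,0,0],
    [0,0,0],
  ],
  angular=[
    [0,0,0],
    [0,0,0],
    [0,0,0],
    [0,0,0],
    [0,0,0],
  ],
  grip=[1,1,1,1,1],
)

```text
time: 12.4
position: [435.4, 173.3, 67.2]
orientation: [0.707, 0.707, 0.001, 0.001]
force: [0.2, 0.3, 6.0]
gripper_width: 29.6
grasp_force: 39.5
```

Converted, -0.115 m / 0.5 = -0.23, -0.11 m / 0.5 = -0.22.

>>> move_arm(
  xyz=[
    [0,0,-0.006],
    [0,0,-0.02],
    [0,0,-0.05],
    [0,0,-0.086],
    [0,0,-0.126],
    [0,0,-0.166],
    [0,0,-0.2],
    [0,0,-0.22],
    [0,0,-0.23],
    [0,0,-0.23],
  ],
  angular=[
    [0,0,0],
    [0,0,0],
    [0,0,0],
    [0,0,0],
    [0,0,0],
    [0,0,0],
    [0,0,0],
    [0,0,0],
    [0,0,0],
    [0,0,0],
  ],
  grip=[1,1,1,1,1,1,1,1,1,1],
)

```text
time: 13.23
position: [434.4, 173.1, 181.3]
orientation: [0.707, 0.707, 0.001, 0.0]
force: [0.4, 0.4, -0.7]
gripper_width: 0.0
grasp_force: 0.0
```

```bash
python3 - <<'E'
from h import *
im=get_image("side");cv2.imwrite("pics/s4.png",cv2.resize(im[100:290,150:380],None,fx=3,fy=3)[:,:,::-1]);get_image("top")
for c in("side","top"):
  for r in outline_of(c,"bottle_b"):
    print(c,r["score"],r["centre"])
    for p in [(434.5,173,0)]:
        e=np.linalg.norm(proj(c,[p[0],p[1],40+p[2]])-r["centre"])
        if e<25:print(p,fit({c:r["pixels"]},[BOT],p,False))
E
```

```text
side 0.83 [225.4, 172.6]
(434.5, 173, 0) [4.34539e+02 1.73108e+02 0.00000e+00 8.30000e-02]
side 0.76 [360.0, 208.5]
top 0.6 [256.7, 243.9]
(434.5, 173, 0) [4.35795e+02 1.71612e+02 0.00000e+00 4.90000e-02]
top 0.58 [341.6, 152.0]
top 0.2 [181.9, 217.8]
```

View pics/s4.png

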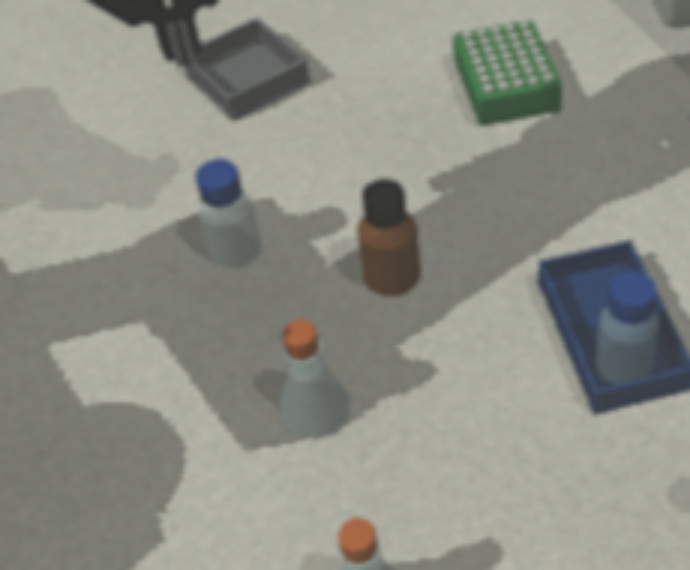

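The second bottle slipped out of the grip but still stands unmoved at (230,215) in the crop. I probably gripped too high on the cap, because the pads sit farther back when open. I check the lateral centring with the wrist camera before regrasping lower.

```bash
cat >> h.py <<'E'
def wray(px,z):
    m=camera_model("wrist");K=np.array(m["mtx"]);T=np.array(m["T"])
    u=np.array([(px[0]-K[0,2])/K[0,0],(px[1]-K[1,2])/K[1,1]]);t=np.linalg.norm(u)
    d=T[:3,:3]@np.array([*(np.sin(t)*u/max(t,1e-9)),np.cos(t)]);o=T[:3,3]
    return o+d*(z-o[2])/d[2]
E
python3 - <<'E'
from h import *
im=get_image("wrist");cv2.imwrite("pics/w2.png",im[:,:,::-1])
hsv=cv2.cvtColor(im,cv2.COLOR_RGB2HSV);k=cv2.inRange(hsv,(108,140,60),(125,255,255))
n,l,st,ce=cv2.connectedComponentsWithStats(k)
for i in range(1,n):
    if st[i,4]>300: print(st[i],ce[i],wray(ce[i],88).round(1))
print(state()["position"])
E
```

```text
[ 304  170   38   41 1138] [321.85061511 190.72495606] [437.4 172.7  88. ]
[ 459  271   64   50 1414] [489.62164074 295.14639321] [629.4  49.6  88. ]
[433.22105188 172.83182721 178.98945928]
```

View pics/w2.png

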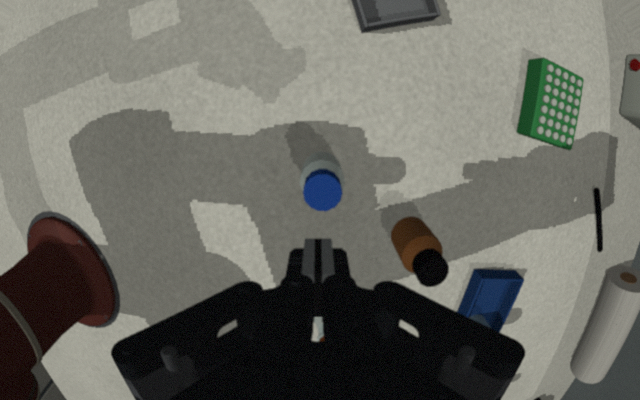

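The wrist camera puts the cap at (437,173), so lateral centring is good and the grip was too high. I regrasp about 9 mm lower with more force.

>>> move_arm(
  xyz=[
    [0,0,0],
    [0,0,0.01],
    [0,0,0.02],
    [0,0,0.04],
    [0,0.002,0.08],
    [0,0.002,0.13],
    [0,0.002,0.18],
    [0,0.002,0.22],
    [0,0.002,0.24],
    [0,0.002,0.246],
  ],
  angular=[
    [0,0,0],
    [0,0,0],
    [0,0,0],
    [0,0,0],
    [0,0,0],
    [0,0,0],
    [0,0,0],
    [0,0,0],
    [0,0,0],
    [0,0,0],
  ],
  grip=[0,0,0,0,0,0,0,0,0,0],
  newtons=60,
)

```text
time: 14.32
position: [432.8, 172.5, 54.4]
orientation: [0.707, 0.707, -0.002, -0.001]
force: [0.3, -0.8, 0.5]
gripper_width: 85.1
grasp_force: 0.0
```

>>> move_arm(
  xyz=[
    [0,0,0],
    [0,0,0],
    [0,0,0],
    [0,0,0],
    [0,0,0],
    [0,0,0],
    [0,0,0],
    [0,0,0],
  ],
  angular=[
    [0,0,0],
    [0,0,0],
    [0,0,0],
    [0,0,0],
    [0,0,0],
    [0,0,0],
    [0,0,0],
    [0,0,0],
  ],
  grip=[0,0.3,0.5,0.7,1,1,1,1],
)

```text
time: 14.98
position: [436.2, 173.2, 58.9]
orientation: [0.707, 0.707, 0.001, 0.001]
force: [0.6, -0.6, 5.9]
gripper_width: 30.9
grasp_force: 59.1
```

Converted, -0.01 m / 0.5 = -0.02, -0.001 m / 0.5 = -0.002.

>>> move_arm(
  xyz=[
    [0,0,-0.002],
    [0,0,-0.004],
    [0,0,-0.008],
    [0,0,-0.012],
    [0,0,-0.016],
    [0,0,-0.02],
    [0,0,-0.02],
  ],
  angular=[
    [0,0,0],
    [0,0,0],
    [0,0,0],
    [0,0,0],
    [0,0,0],
    [0,0,0],
    [0,0,0],
  ],
  grip=[1,1,1,1,1,1,1],
)

```text
time: 15.57
position: [435.2, 173.1, 67.9]
orientation: [0.707, 0.707, 0.0, 0.0]
force: [0.2, 0.9, -1.8]
gripper_width: 31.0
grasp_force: 59.5
```

Converted, -0.113 m / 0.5 = -0.226, -0.112 m / 0.5 = -0.224.

>>> move_arm(
  xyz=[
    [0,0,-0.01],
    [0,0,-0.03],
    [0,0,-0.06],
    [0,0,-0.094],
    [0,0,-0.128],
    [0,0,-0.162],
    [0,0,-0.192],
    [0,0,-0.214],
    [0,0,-0.224],
    [0,0,-0.226],
  ],
  angular=[
    [0,0,0],
    [0,0,0],
    [0,0,0],
    [0,0,0],
    [0,0,0],
    [0,0,0],
    [0,0,0],
    [0,0,0],
    [0,0,0],
    [0,0,0],
  ],
  grip=[1,1,1,1,1,1,1,1,1,1],
)

```text
time: 16.4
position: [435.8, 173.2, 182.2]
orientation: [0.707, 0.707, 0.001, 0.001]
force: [0.0, 0.1, -1.0]
gripper_width: 30.9
grasp_force: 59.6
```

Converted, 0.169 m / 0.5 = 0.338, 0.149 m / 0.5 = 0.298.

>>> move_arm(
  xyz=[
    [-0.008,0.01,0],
    [-0.022,0.03,0],
    [-0.044,0.062,0],
    [-0.072,0.1,0],
    [-0.1,0.14,0],
    [-0.128,0.18,0],
    [-0.158,0.22,0],
    [-0.186,0.26,0],
    [-0.214,0.298,0],
    [-0.242,0.338,0],
  ],
  angular=[
    [0,0,0],
    [0,0,0],
    [0,0,0],
    [0,0,0],
    [0,0,0],
    [0,0,0],
    [0,0,0],
    [0,0,0],
    [0,0,0],
    [0,0,0],
  ],
  grip=[1,1,1,1,1,1,1,1,1,1],
)

```text
time: 17.23
position: [604.7, 50.1, 178.5]
orientation: [0.707, 0.707, -0.001, -0.001]
force: [0.3, 0.8, -2.1]
gripper_width: 31.4
grasp_force: 59.7
```

Converted, 0.0805 m / 0.5 = 0.161, 0.079 m / 0.5 = 0.158.

>>> move_arm(
  xyz=[
    [-0.028,0.04,0],
    [-0.054,0.076,0],
    [-0.076,0.106,0],
    [-0.094,0.132,0],
    [-0.106,0.148,0],
    [-0.112,0.158,0],
    [-0.116,0.161,0],
    [-0.116,0.161,0],
  ],
  angular=[
    [0,0,0],
    [0,0,0],
    [0,0,0],
    [0,0,0],
    [0,0,0],
    [0,0,0],
    [0,0,0],
    [0,0,0],
  ],
  grip=[1,1,1,1,1,1,1,1],
)

```text
time: 17.9
position: [684.3, -6.3, 179.7]
orientation: [0.707, 0.707, -0.0, -0.0]
force: [-0.8, 0.1, -2.0]
gripper_width: 31.2
grasp_force: 59.7
```

Converted, 0.113 m / 0.5 = 0.226, 0.112 m / 0.5 = 0.224.

>>> move_arm(
  xyz=[
    [0,0,0.012],
    [0,0,0.04],
    [0,0,0.074],
    [0,0,0.11],
    [0,0,0.146],
    [0,0,0.178],
    [0,0,0.202],
    [0,0,0.216],
    [0,0,0.224],
    [0,0,0.226],
  ],
  angular=[
    [0,0,0],
    [0,0,0],
    [0,0,0],
    [0,0,0],
    [0,0,0],
    [0,0,0],
    [0,0,0],
    [0,0,0],
    [0,0,0],
    [0,0,0],
  ],
  grip=[1,1,1,1,1,1,1,1,1,1],
)

```text
time: 18.73
position: [684.0, -5.7, 66.7]
orientation: [0.707, 0.707, -0.0, -0.0]
force: [-0.8, -0.3, -1.3]
gripper_width: 30.8
grasp_force: 59.7
```

Converted, 0.0025 m / 0.5 = 0.005, 0.002 m / 0.5 = 0.004.

>>> move_arm(
  xyz=[
    [0,0,0.001],
    [0,0,0.002],
    [0,0,0.003],
    [0,0,0.004],
    [0,0,0.005],
    [0,0,0.005],
    [0,0,0.005],
  ],
  angular=[
    [0,0,0],
    [0,0,0],
    [0,0,0],
    [0,0,0],
    [0,0,0],
    [0,0,0],
    [0,0,0],
  ],
  grip=[1,1,1,1,1,1,1],
)

```text
time: 19.32
position: [684.6, -6.0, 65.1]
orientation: [0.707, 0.707, 0.0, 0.0]
force: [0.5, -0.2, -1.9]
gripper_width: 31.4
grasp_force: 59.7
```

>>> move_arm(
  xyz=[
    [0,0,0.0006],
    [0,0,0.0012],
    [0,0,0.002],
    [0,0,0.002],
    [0,0,0.002],
  ],
  angular=[
    [0,0,0],
    [0,0,0],
    [0,0,0],
    [0,0,0],
    [0,0,0],
  ],
  grip=[1,1,1,1,1],
)

```text
time: 19.73
position: [684.5, -6.0, 63.9]
orientation: [0.707, 0.707, -0.0, -0.0]
force: [0.3, -0.7, -1.8]
gripper_width: 30.9
grasp_force: 59.7
```

Converted, 0.001 m / 0.5 = 0.002, 0.0006 m / 0.5 = 0.0012.

>>> move_arm(
  xyz=[
    [0,0,0.0006],
    [0,0,0.0012],
    [0,0,0.002],
    [0,0,0.002],
    [0,0,0.002],
  ],
  angular=[
    [0,0,0],
    [0,0,0],
    [0,0,0],
    [0,0,0],
    [0,0,0],
  ],
  grip=[1,1,1,1,1],
)

```text
time: 20.15
position: [684.6, -6.0, 63.1]
orientation: [0.707, 0.707, 0.0, 0.0]
force: [0.2, 0.0, -1.2]
gripper_width: 31.4
grasp_force: 59.8
```

Converted, 0.0006 m / 0.5 = 0.0012, 0.0003 m / 0.5 = 0.0006.

>>> move_arm(
  xyz=[
    [0,0,0.0006],
    [0,0,0.0012],
    [0,0,0.0012],
    [0,0,0.0012],
  ],
  angular=[
    [0,0,0],
    [0,0,0],
    [0,0,0],
    [0,0,0],
  ],
  grip=[1,1,1,1],
)

```text
time: 20.48
position: [684.7, -6.1, 63.0]
orientation: [0.707, 0.707, 0.0, 0.0]
force: [-1.4, 0.2, 2.5]
gripper_width: 30.9
grasp_force: 60.0
```

Converted, -0.1 m / 0.5 = -0.2, -0.08 m / 0.5 = -0.16.

>>> move_arm(
  xyz=[
    [0,0,0],
    [0,0,0],
    [0,0,0],
    [0,0,0],
    [0,0,0],
    [0,0,-0.02],
    [0,0,-0.06],
    [0,0,-0.11],
    [0,0,-0.16],
    [0,0,-0.2],
  ],
  angular=[
    [0,0,0],
    [0,0,0],
    [0,0,0],
    [0,0,0],
    [0,0,0],
    [0,0,0],
    [0,0,0],
    [0,0,0],
    [0,0,0],
    [0,0,0],
  ],
  grip=[0.5,0.3,0.1,0,0,0,0,0,0,0],
)

```text
time: 21.32
position: [685.2, -6.0, 165.6]
orientation: [0.707, 0.707, 0.001, 0.001]
force: [-0.5, -0.2, 0.0]
gripper_width: 85.3
grasp_force: 0.0
```

Converted, -0.14 m / 0.5 = -0.28, -0.138 m / 0.5 = -0.276.

>>> move_arm(
  xyz=[
    [0.016,-0.022,0],
    [0.048,-0.068,0],
    [0.082,-0.116,0],
    [0.116,-0.164,0],
    [0.15,-0.212,0],
    [0.18,-0.254,0],
    [0.196,-0.276,0],
    [0.198,-0.28,0],
    [0.198,-0.28,0],
    [0.198,-0.28,0],
  ],
  angular=[
    [0,0,0],
    [0,0,0],
    [0,0,0],
    [0,0,0],
    [0,0,0],
    [0,0,0],
    [0,0,0],
    [0,0,0],
    [0,0,0],
    [0,0,0],
  ],
  grip=[0,0,0,0,0,0,0,0,0,0],
)

```text
time: 22.15
position: [545.5, 92.5, 163.0]
orientation: [0.707, 0.707, 0.0, 0.001]
force: [0.5, 0.5, 0.1]
gripper_width: 85.4
grasp_force: 0.0
```

```bash
python3 - <<'E'
from h import *
s=state();print(s["time"],s["position"],s["force"],s["gripper_width"],R.from_quat(s["orientation"]).as_matrix().round(4).tolist())
im=get_image("side");get_image("top")
for c,t,P in(("side","bottle_a",BOT),("top","bottle_a",BOT),("side","amber",AMB),("top","amber",AMB)):
  for r in outline_of(c,t):
    print(c,t,round(r["score"],2),r["centre"])
    for p in ([(675.5,-69,4),(684.5,-6,4)] if P is BOT else [(544.5,93,0)]):
        e=np.linalg.norm(proj(c,[p[0],p[1],40+p[2]])-r["centre"])
        if e<12:print(p,fit({c:r["pixels"]},[P+[0,0,p[2]]],p,False))
cv2.imwrite("pics/s5.png",cv2.resize(im[100:290,200:430],None,fx=3,fy=3)[:,:,::-1])
E
```

```text
22.15 [545.52652288  92.48049595 162.98928176] [0.45464782 0.49752024 0.11229384] 85.37860869873755 [[0.0004, 1.0, 0.0014], [1.0, -0.0004, -0.0003], [-0.0003, 0.0014, -1.0]]
side bottle_a 0.76 [359.4, 207.9]
(675.5, -69, 4) [ 6.74738e+02 -6.64580e+01  0.00000e+00  6.20000e-02]
side bottle_a 0.59 [346.1, 188.3]
(684.5, -6, 4) [ 6.84575e+02 -3.09400e+00  0.00000e+00  2.13000e-01]
side bottle_a 0.23 [354.0, 363.3]
top bottle_a 0.79 [341.9, 151.8]
(675.5, -69, 4) [ 6.74972e+02 -7.03620e+01  0.00000e+00  1.88000e-01]
top bottle_a 0.47 [321.7, 148.5]
(684.5, -6, 4) [ 6.83765e+02 -8.05000e+00  0.00000e+00  1.44000e-01]
side amber 0.72 [276.0, 178.6]
(544.5, 93, 0) [5.43978e+02 9.45130e+01 0.00000e+00 5.90000e-02]
```

View pics/s5.png

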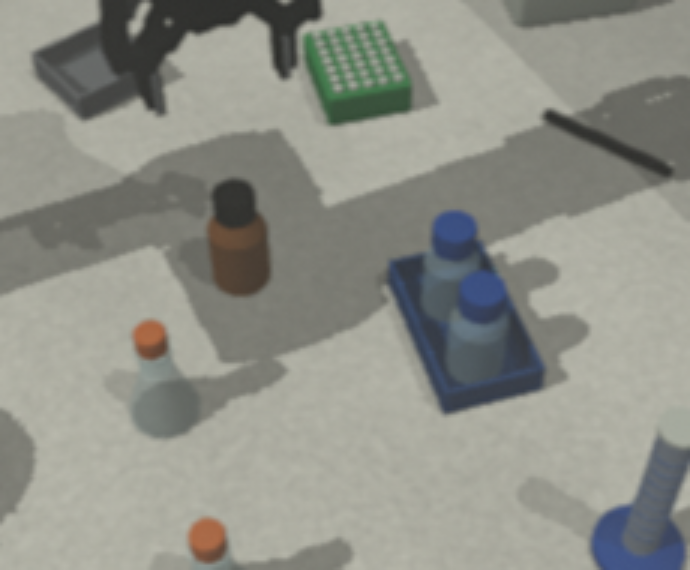

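Both blue-capped bottles stand upright in the blue tray (crop (450,270) and (478,330)), and the amber bottle is below the gripper. I grasp the amber one.

Converted, 0.101 m / 0.5 = 0.202, 0.1 m / 0.5 = 0.2.

>>> move_arm(
  xyz=[
    [0,0,0.024],
    [0,0,0.068],
    [0,0,0.112],
    [0,0,0.156],
    [0,0,0.186],
    [0,0,0.2],
    [0,0,0.202],
    [0,0,0.202],
    [0,0,0.202],
    [0,0,0.202],
  ],
  angular=[
    [0,0,0],
    [0,0,0],
    [0,0,0],
    [0,0,0],
    [0,0,0],
    [0,0,0],
    [0,0,0],
    [0,0,0],
    [0,0,0],
    [0,0,0],
  ],
  grip=[0,0,0,0,0,0,0,0.3,0.5,0.7],
)

```text
time: 23.28
position: [545.7, 93.1, 62.9]
orientation: [0.707, 0.707, 0.001, 0.001]
force: [0.2, -0.2, 0.4]
gripper_width: 51.2
grasp_force: 0.0
```

>>> move_arm(
  xyz=[
    [0,0,0],
    [0,0,0],
    [0,0,0],
    [0,0,0],
    [0,0,0],
    [0,0,0],
  ],
  angular=[
    [0,0,0],
    [0,0,0],
    [0,0,0],
    [0,0,0],
    [0,0,0],
    [0,0,0],
  ],
  grip=[1,1,1,1,1,1],
)

```text
time: 23.78
position: [545.9, 93.1, 63.1]
orientation: [0.707, 0.707, 0.001, 0.001]
force: [1.1, 0.1, 5.9]
gripper_width: 31.3
grasp_force: 59.5
```

Converted, -0.01 m / 0.5 = -0.02, -0.001 m / 0.5 = -0.002.

>>> move_arm(
  xyz=[
    [0,0,-0.002],
    [0,0,-0.004],
    [0,0,-0.008],
    [0,0,-0.012],
    [0,0,-0.016],
    [0,0,-0.02],
    [0,0,-0.02],
  ],
  angular=[
    [0,0,0],
    [0,0,0],
    [0,0,0],
    [0,0,0],
    [0,0,0],
    [0,0,0],
    [0,0,0],
  ],
  grip=[1,1,1,1,1,1,1],
)

```text
time: 24.37
position: [544.7, 93.0, 71.8]
orientation: [0.707, 0.707, 0.0, 0.0]
force: [0.8, 0.9, -0.2]
gripper_width: 31.5
grasp_force: 59.4
```

Converted, -0.04 m / 0.5 = -0.08, -0.039 m / 0.5 = -0.078.

>>> move_arm(
  xyz=[
    [0,0,-0.01],
    [0,0,-0.03],
    [0,0,-0.054],
    [0,0,-0.07],
    [0,0,-0.078],
    [0,0,-0.08],
    [0,0,-0.08],
    [0,0,-0.08],
  ],
  angular=[
    [0,0,0],
    [0,0,0],
    [0,0,0],
    [0,0,0],
    [0,0,0],
    [0,0,0],
    [0,0,0],
    [0,0,0],
  ],
  grip=[1,1,1,1,1,1,1,1],
)

```text
time: 25.03
position: [544.3, 93.0, 111.1]
orientation: [0.707, 0.707, -0.0, -0.0]
force: [-0.5, 0.7, -1.2]
gripper_width: 31.2
grasp_force: 59.5
```

Converted, 0.217 m / 0.5 = 0.434, 0.191 m / 0.5 = 0.382.

>>> move_arm(
  xyz=[
    [0.012,0,-0.01],
    [0.036,-0.004,-0.024],
    [0.074,-0.008,-0.04],
    [0.122,-0.014,-0.052],
    [0.174,-0.022,-0.06],
    [0.226,-0.028,-0.06],
    [0.278,-0.036,-0.06],
    [0.33,-0.042,-0.06],
    [0.382,-0.048,-0.06],
    [0.434,-0.054,-0.06],
  ],
  angular=[
    [0,0,0],
    [0,0,0],
    [0,0,0],
    [0,0,0],
    [0,0,0],
    [0,0,0],
    [0,0,0],
    [0,0,0],
    [0,0,0],
    [0,0,0],
  ],
  grip=[1,1,1,1,1,1,1,1,1,1],
)

```text
time: 25.87
position: [516.7, 312.4, 141.9]
orientation: [0.707, 0.707, 0.0, -0.0]
force: [0.7, -0.6, 0.0]
gripper_width: 31.1
grasp_force: 59.5
```

>>> move_arm(
  xyz=[
    [0.046,-0.006,0],
    [0.084,-0.012,0],
    [0.112,-0.014,0],
    [0.13,-0.016,0],
    [0.138,-0.018,0],
    [0.14,-0.018,0],
    [0.14,-0.018,0],
  ],
  angular=[
    [0,0,0],
    [0,0,0],
    [0,0,0],
    [0,0,0],
    [0,0,0],
    [0,0,0],
    [0,0,0],
  ],
  grip=[1,1,1,1,1,1,1],
)

```text
time: 26.45
position: [508.6, 379.7, 141.4]
orientation: [0.707, 0.707, -0.0, 0.0]
force: [0.1, -0.6, -1.6]
gripper_width: 31.4
grasp_force: 59.5
```

Converted, 0.07 m / 0.5 = 0.14, 0.068 m / 0.5 = 0.136.

>>> move_arm(
  xyz=[
    [0,0,0.008],
    [0,0,0.024],
    [0,0,0.048],
    [0,0,0.074],
    [0,0,0.098],
    [0,0,0.118],
    [0,0,0.13],
    [0,0,0.136],
    [0,0,0.14],
    [0,0,0.14],
  ],
  angular=[
    [0,0,0],
    [0,0,0],
    [0,0,0],
    [0,0,0],
    [0,0,0],
    [0,0,0],
    [0,0,0],
    [0,0,0],
    [0,0,0],
    [0,0,0],
  ],
  grip=[1,1,1,1,1,1,1,1,1,1],
)

```text
time: 27.28
position: [508.6, 380.1, 71.2]
orientation: [0.707, 0.707, -0.0, -0.0]
force: [-0.8, -0.4, -0.7]
gripper_width: 31.6
grasp_force: 59.5
```

Contact is expected near 67.1.

Converted, 0.003 m / 0.5 = 0.006, 0.0025 m / 0.5 = 0.005.

>>> move_arm(
  xyz=[
    [0,0,0.001],
    [0,0,0.002],
    [0,0,0.003],
    [0,0,0.004],
    [0,0,0.005],
    [0,0,0.006],
    [0,0,0.006],
    [0,0,0.006],
  ],
  angular=[
    [0,0,0],
    [0,0,0],
    [0,0,0],
    [0,0,0],
    [0,0,0],
    [0,0,0],
    [0,0,0],
    [0,0,0],
  ],
  grip=[1,1,1,1,1,1,1,1],
)

```text
time: 27.95
position: [508.5, 380.0, 68.4]
orientation: [0.707, 0.707, -0.0, -0.0]
force: [-0.9, -0.4, -0.9]
gripper_width: 31.1
grasp_force: 59.5
```

Converted, 0.001 m / 0.5 = 0.002, 0.0006 m / 0.5 = 0.0012.

>>> move_arm(
  xyz=[
    [0,0,0.0006],
    [0,0,0.0012],
    [0,0,0.002],
    [0,0,0.002],
    [0,0,0.002],
  ],
  angular=[
    [0,0,0],
    [0,0,0],
    [0,0,0],
    [0,0,0],
    [0,0,0],
  ],
  grip=[1,1,1,1,1],
)

```text
time: 28.37
position: [508.5, 380.0, 67.4]
orientation: [0.707, 0.707, -0.0, -0.0]
force: [-0.5, -0.8, -1.1]
gripper_width: 31.3
grasp_force: 59.5
```

Converted, 0.0006 m / 0.5 = 0.0012, 0.0003 m / 0.5 = 0.0006.

>>> move_arm(
  xyz=[
    [0,0,0.0006],
    [0,0,0.0012],
    [0,0,0.0012],
    [0,0,0.0012],
  ],
  angular=[
    [0,0,0],
    [0,0,0],
    [0,0,0],
    [0,0,0],
  ],
  grip=[1,1,1,1],
)

```text
time: 28.7
position: [508.6, 380.1, 67.1]
orientation: [0.707, 0.707, 0.0, -0.0]
force: [-1.3, -0.2, 0.7]
gripper_width: 31.4
grasp_force: 59.5
```

Converted, -0.1 m / 0.5 = -0.2, -0.08 m / 0.5 = -0.16.

>>> move_arm(
  xyz=[
    [0,0,0],
    [0,0,0],
    [0,0,0],
    [0,0,0],
    [0,0,0],
    [0,0,-0.02],
    [0,0,-0.06],
    [0,0,-0.11],
    [0,0,-0.16],
    [0,0,-0.2],
  ],
  angular=[
    [0,0,0],
    [0,0,0],
    [0,0,0],
    [0,0,0],
    [0,0,0],
    [0,0,0],
    [0,0,0],
    [0,0,0],
    [0,0,0],
    [0,0,0],
  ],
  grip=[0.5,0.3,0.1,0,0,0,0,0,0,0],
)

```text
time: 29.53
position: [509.1, 380.4, 169.9]
orientation: [0.707, 0.707, 0.001, 0.0]
force: [-0.4, 0.3, 0.5]
gripper_width: 85.5
grasp_force: 0.0
```

Converted, -0.276 m / 0.5 = -0.552, -0.246 m / 0.5 = -0.492.

>>> move_arm(
  xyz=[
    [-0.024,-0.004,0],
    [-0.072,-0.012,0],
    [-0.132,-0.022,0],
    [-0.192,-0.032,0],
    [-0.252,-0.042,0],
    [-0.312,-0.052,0],
    [-0.372,-0.062,0],
    [-0.432,-0.072,0],
    [-0.492,-0.082,0],
    [-0.552,-0.092,0],
  ],
  angular=[
    [0,0,0],
    [0,0,0],
    [0,0,0],
    [0,0,0],
    [0,0,0],
    [0,0,0],
    [0,0,0],
    [0,0,0],
    [0,0,0],
    [0,0,0],
  ],
  grip=[0,0,0,0,0,0,0,0,0,0],
)

```text
time: 30.37
position: [461.4, 102.4, 166.3]
orientation: [0.707, 0.707, -0.0, -0.0]
force: [-0.6, -0.5, 0.1]
gripper_width: 85.4
grasp_force: 0.0
```

Converted, -0.1135 m / 0.5 = -0.227, -0.111 m / 0.5 = -0.222.

>>> move_arm(
  xyz=[
    [-0.06,-0.01,0],
    [-0.12,-0.02,0],
    [-0.17,-0.028,0],
    [-0.206,-0.034,0],
    [-0.222,-0.038,0],
    [-0.227,-0.038,0],
    [-0.227,-0.038,0],
    [-0.227,-0.038,0],
  ],
  angular=[
    [0,0,0],
    [0,0,0],
    [0,0,0],
    [0,0,0],
    [0,0,0],
    [0,0,0],
    [0,0,0],
    [0,0,0],
  ],
  grip=[0,0,0,0,0,0,0,0],
)

```text
time: 31.03
position: [443.5, -8.9, 166.7]
orientation: [0.707, 0.707, 0.0, -0.0]
force: [-0.8, 0.0, 0.1]
gripper_width: 85.3
grasp_force: 0.0
```

```bash
python3 - <<'E'
from h import *
s=state();print(s["time"],s["position"],s["force"],s["gripper_width"])
im=get_image("side");w=get_image("wrist")
hsv=cv2.cvtColor(w,cv2.COLOR_RGB2HSV);k=cv2.inRange(hsv,(5,150,100),(15,255,255))
n,l,st,ce=cv2.connectedComponentsWithStats(k)
for i in range(1,n):
    if st[i,4]>300: print(st[i],ce[i],wray(ce[i],93).round(1))
a=im[90:320,190:400]
cv2.imwrite("pics/s6.png",cv2.resize(a,(630,600) if False else None,fx=2.6,fy=2.6)[:,:,::-1])
E
```

```text
31.0333 [443.49486829  -8.86268599 166.65499562] [-0.82549551  0.04578675  0.05602142] 85.25150583907758
[306 187  28  26 576] [319.51736111 199.19444444] [445.9 -10.7  93. ]
```

View pics/s6.png

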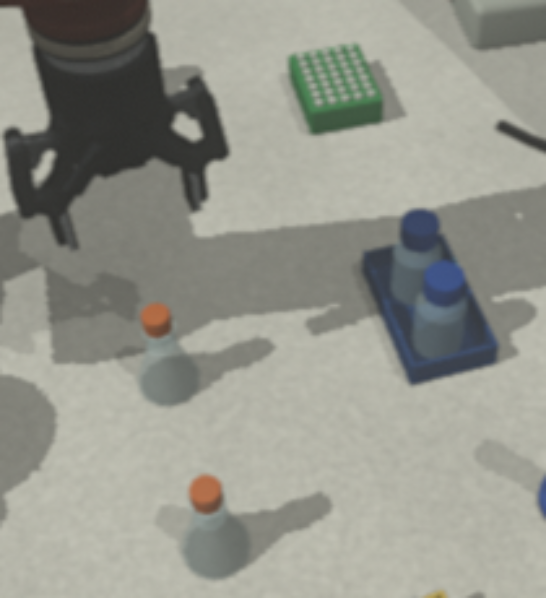

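Flask A is at (165,360) in the crop and the wrist camera agrees on (445,−10). I grasp across its rim, at the middle of the pads.

Converted, 0.11 m / 0.5 = 0.22, 0.109 m / 0.5 = 0.218.

>>> move_arm(
  xyz=[
    [0,0,0.024],
    [0,0,0.068],
    [0,0,0.116],
    [-0.002,0.002,0.164],
    [-0.002,0.002,0.2],
    [-0.002,0.002,0.218],
    [-0.002,0.002,0.22],
    [-0.002,0.002,0.22],
    [-0.002,0.002,0.22],
    [-0.002,0.002,0.22],
  ],
  angular=[
    [0,0,0],
    [0,0,0],
    [0,0,0],
    [0,0,0],
    [0,0,0],
    [0,0,0],
    [0,0,0],
    [0,0,0],
    [0,0,0],
    [0,0,0],
  ],
  grip=[0,0,0,0,0,0,0,0.3,0.5,0.65],
)

```text
time: 31.97
position: [445.8, -10.6, 58.4]
orientation: [0.707, 0.707, 0.001, 0.001]
force: [0.4, -0.3, 0.1]
gripper_width: 51.9
grasp_force: 0.0
```

>>> move_arm(
  xyz=[
    [0,0,0],
    [0,0,0],
    [0,0,0],
    [0,0,0],
    [0,0,0],
    [0,0,0],
    [0,0,0],
  ],
  angular=[
    [0,0,0],
    [0,0,0],
    [0,0,0],
    [0,0,0],
    [0,0,0],
    [0,0,0],
    [0,0,0],
  ],
  grip=[0.8,1,1,1,1,1,1],
)

```text
time: 32.55
position: [445.5, -10.7, 58.1]
orientation: [0.707, 0.707, 0.001, 0.001]
force: [-0.7, -0.2, 6.0]
gripper_width: 21.8
grasp_force: 59.3
```

Converted, -0.01 m / 0.5 = -0.02, -0.001 m / 0.5 = -0.002.

>>> move_arm(
  xyz=[
    [0,0,-0.002],
    [0,0,-0.004],
    [0,0,-0.008],
    [0,0,-0.012],
    [0,0,-0.016],
    [0,0,-0.02],
    [0,0,-0.02],
    [0,0,-0.02],
  ],
  angular=[
    [0,0,0],
    [0,0,0],
    [0,0,0],
    [0,0,0],
    [0,0,0],
    [0,0,0],
    [0,0,0],
    [0,0,0],
  ],
  grip=[1,1,1,1,1,1,1,1],
)

```text
time: 33.22
position: [444.6, -10.5, 67.0]
orientation: [0.707, 0.707, 0.0, 0.0]
force: [0.4, 0.3, -0.9]
gripper_width: 21.5
grasp_force: 58.8
```

```bash
python3 - <<'E'
from h import *
im=get_image("side")
a=im[90:320,190:400]
cv2.imwrite("pics/s7.png",cv2.resize(a,None,fx=2.6,fy=2.6)[:,:,::-1])
E
```

```text
(no output)
```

View pics/s7.png

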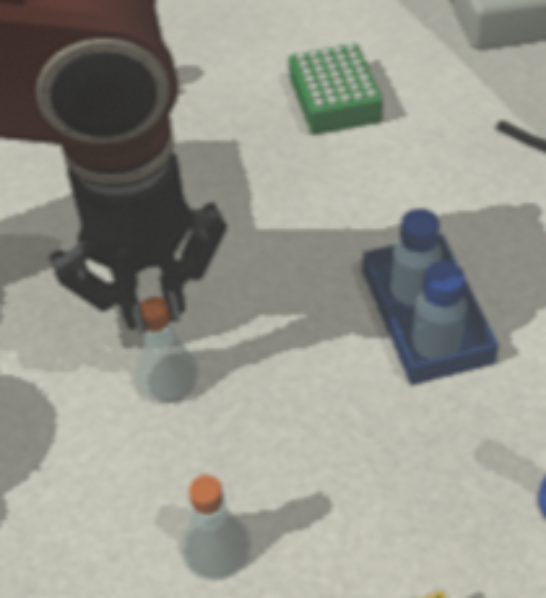

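Flask A is lifted and upright in the grip (crop (165,355)). I lift higher and carry it to the basin's far slot.

Converted, -0.106 m / 0.5 = -0.212, -0.105 m / 0.5 = -0.21.

>>> move_arm(
  xyz=[
    [0,0,-0.01],
    [0,0,-0.028],
    [0,0,-0.054],
    [0,0,-0.084],
    [0,0,-0.116],
    [0,0,-0.148],
    [0,0,-0.178],
    [0,0,-0.2],
    [0,0,-0.21],
    [0,0,-0.212],
  ],
  angular=[
    [0,0,0],
    [0,0,0],
    [0,0,0],
    [0,0,0],
    [0,0,0],
    [0,0,0],
    [0,0,0],
    [0,0,0],
    [0,0,0],
    [0,0,0],
  ],
  grip=[1,1,1,1,1,1,1,1,1,1],
)

```text
time: 34.1
position: [445.3, -10.6, 174.5]
orientation: [0.707, 0.707, 0.001, 0.001]
force: [1.3, 0.7, -0.7]
gripper_width: 21.6
grasp_force: 58.8
```

Converted, -0.18 m / 0.5 = -0.36, 0.001 m / 0.5 = 0.002.

>>> move_arm(
  xyz=[
    [-0.01,0.002,0],
    [-0.03,0.004,0],
    [-0.06,0.01,0],
    [-0.098,0.016,0],
    [-0.14,0.024,0],
    [-0.184,0.03,0],
    [-0.228,0.038,0],
    [-0.272,0.044,0],
    [-0.316,0.052,0],
    [-0.36,0.06,0],
  ],
  angular=[
    [0,0,0],
    [0,0,0],
    [0,0,0],
    [0,0,0],
    [0,0,0],
    [0,0,0],
    [0,0,0],
    [0,0,0],
    [0,0,0],
    [0,0,0],
  ],
  grip=[1,1,1,1,1,1,1,1,1,1],
)

```text
time: 34.93
position: [473.7, -192.2, 171.3]
orientation: [0.707, 0.707, -0.0, -0.001]
force: [0.4, -0.7, -0.5]
gripper_width: 21.7
grasp_force: 58.8
```

Converted, -0.204 m / 0.5 = -0.408, -0.191 m / 0.5 = -0.382.

>>> move_arm(
  xyz=[
    [-0.044,0.008,0],
    [-0.088,0.014,0],
    [-0.132,0.022,0],
    [-0.176,0.03,0],
    [-0.22,0.036,0],
    [-0.264,0.044,0],
    [-0.308,0.05,0],
    [-0.348,0.058,0],
    [-0.382,0.064,0],
    [-0.408,0.068,0],
  ],
  angular=[
    [0,0,0],
    [0,0,0],
    [0,0,0],
    [0,0,0],
    [0,0,0],
    [0,0,0],
    [0,0,0],
    [0,0,0],
    [0,0,0],
    [0,0,0],
  ],
  grip=[1,1,1,1,1,1,1,1,1,1],
)

```text
time: 35.77
position: [507.4, -396.4, 170.9]
orientation: [0.708, 0.707, -0.0, -0.001]
force: [0.1, 1.1, -1.7]
gripper_width: 21.5
grasp_force: 58.8
```

Converted, -0.0125 m / 0.5 = -0.025, 0.001 m / 0.5 = 0.002.

>>> move_arm(
  xyz=[
    [-0.016,0.002,0],
    [-0.024,0.004,0],
    [-0.025,0.004,0],
    [-0.025,0.004,0],
    [-0.025,0.004,0],
  ],
  angular=[
    [0,0,0],
    [0,0,0],
    [0,0,0],
    [0,0,0],
    [0,0,0],
  ],
  grip=[1,1,1,1,1],
)

```text
time: 36.18
position: [510.6, -406.2, 172.8]
orientation: [0.707, 0.707, 0.0, -0.0]
force: [-0.4, -0.2, -0.9]
gripper_width: 21.3
grasp_force: 58.8
```

Converted, 0.107 m / 0.5 = 0.214, 0.106 m / 0.5 = 0.212.

>>> move_arm(
  xyz=[
    [0,0,0.012],
    [0,0,0.036],
    [0,0,0.068],
    [0,0,0.102],
    [0,0,0.136],
    [0,0,0.166],
    [0,0,0.19],
    [0,0,0.204],
    [0,0,0.212],
    [0,0,0.214],
  ],
  angular=[
    [0,0,0],
    [0,0,0],
    [0,0,0],
    [0,0,0],
    [0,0,0],
    [0,0,0],
    [0,0,0],
    [0,0,0],
    [0,0,0],
    [0,0,0],
  ],
  grip=[1,1,1,1,1,1,1,1,1,1],
)

```text
time: 37.02
position: [510.3, -406.7, 65.0]
orientation: [0.707, 0.707, 0.0, -0.0]
force: [0.2, 0.3, -1.2]
gripper_width: 21.5
grasp_force: 58.8
```

Converted, 0.002 m / 0.5 = 0.004, 0.0015 m / 0.5 = 0.003.

>>> move_arm(
  xyz=[
    [0,0,0.001],
    [0,0,0.002],
    [0,0,0.003],
    [0,0,0.004],
    [0,0,0.004],
    [0,0,0.004],
  ],
  angular=[
    [0,0,0],
    [0,0,0],
    [0,0,0],
    [0,0,0],
    [0,0,0],
    [0,0,0],
  ],
  grip=[1,1,1,1,1,1],
)

```text
time: 37.52
position: [510.6, -407.1, 64.1]
orientation: [0.707, 0.707, 0.0, 0.0]
force: [-0.4, -0.4, -0.3]
gripper_width: 21.9
grasp_force: 58.8
```

>>> move_arm(
  xyz=[
    [0,0,0.0006],
    [0,0,0.0012],
    [0,0,0.002],
    [0,0,0.002],
    [0,0,0.002],
  ],
  angular=[
    [0,0,0],
    [0,0,0],
    [0,0,0],
    [0,0,0],
    [0,0,0],
  ],
  grip=[1,1,1,1,1],
)

```text
time: 37.93
position: [510.5, -406.9, 62.7]
orientation: [0.707, 0.707, 0.0, -0.0]
force: [-0.3, -0.3, -0.6]
gripper_width: 21.5
grasp_force: 58.8
```

>>> move_arm(
  xyz=[
    [0,0,0.0006],
    [0,0,0.0012],
    [0,0,0.002],
    [0,0,0.002],
    [0,0,0.002],
  ],
  angular=[
    [0,0,0],
    [0,0,0],
    [0,0,0],
    [0,0,0],
    [0,0,0],
  ],
  grip=[1,1,1,1,1],
)

```text
time: 38.35
position: [510.6, -407.1, 62.2]
orientation: [0.707, 0.707, -0.0, 0.0]
force: [-1.6, 1.4, 2.1]
gripper_width: 21.5
grasp_force: 59.0
```

Converted, -0.105 m / 0.5 = -0.21, -0.08 m / 0.5 = -0.16.

>>> move_arm(
  xyz=[
    [0,0,0],
    [0,0,0],
    [0,0,0],
    [0,0,0],
    [0,0,0],
    [0,0,-0.02],
    [0,0,-0.06],
    [0,0,-0.11],
    [0,0,-0.16],
    [0,0,-0.21],
  ],
  angular=[
    [0,0,0],
    [0,0,0],
    [0,0,0],
    [0,0,0],
    [0,0,0],
    [0,0,0],
    [0,0,0],
    [0,0,0],
    [0,0,0],
    [0,0,0],
  ],
  grip=[0.7,0.4,0.2,0,0,0,0,0,0,0],
)

```text
time: 39.18
position: [510.5, -407.0, 168.7]
orientation: [0.707, 0.707, -0.0, 0.0]
force: [0.2, -0.7, -0.3]
gripper_width: 85.6
grasp_force: 0.0
```

Converted, 0.2328 m / 0.5 = 0.4656, 0.226 m / 0.5 = 0.452.

>>> move_arm(
  xyz=[
    [0.024,-0.008,0],
    [0.072,-0.026,0],
    [0.132,-0.048,0],
    [0.192,-0.07,0],
    [0.252,-0.092,0],
    [0.312,-0.114,0],
    [0.372,-0.134,0],
    [0.42,-0.152,0],
    [0.452,-0.164,0],
    [0.4656,-0.1686,0],
  ],
  angular=[
    [0,0,0],
    [0,0,0],
    [0,0,0],
    [0,0,0],
    [0,0,0],
    [0,0,0],
    [0,0,0],
    [0,0,0],
    [0,0,0],
    [0,0,0],
  ],
  grip=[0,0,0,0,0,0,0,0,0,0],
)

```text
time: 40.02
position: [425.7, -172.4, 167.5]
orientation: [0.706, 0.708, 0.0, 0.0]
force: [-0.1, -1.2, 0.6]
gripper_width: 85.6
grasp_force: 0.0
```

>>> move_arm(
  xyz=[
    [0,0,0],
    [0,0,0],
    [0,0,0],
  ],
  angular=[
    [0,0,0],
    [0,0,0],
    [0,0,0],
  ],
  grip=[0,0,0],
)

```text
time: 40.27
position: [426.7, -175.1, 167.3]
orientation: [0.707, 0.707, -0.0, 0.0]
force: [0.4, -0.5, -0.5]
gripper_width: 85.4
grasp_force: 0.0
```

```bash
python3 - <<'E'
from h import *
s=state();print(s["time"],s["position"],s["force"],s["gripper_width"])
w=get_image("wrist");im=get_image("side")
hsv=cv2.cvtColor(w,cv2.COLOR_RGB2HSV);k=cv2.inRange(hsv,(5,150,100),(15,255,255))
n,l,st,ce=cv2.connectedComponentsWithStats(k)
for i in range(1,n):
    if st[i,4]>300: print(st[i],ce[i],wray(ce[i],93).round(1))
cv2.imwrite("pics/s8.png",cv2.resize(im[80:400,170:470],None,fx=1.8,fy=1.8)[:,:,::-1])
E
```

```text
40.2667 [ 426.67626767 -175.11158867  167.30307759] [ 0.43682854 -0.52332009 -0.52003381] 85.3959746929579
[306 185  27  26 552] [318.73188406 197.23369565] [ 428.2 -175.7   93. ]
```

View pics/s8.png

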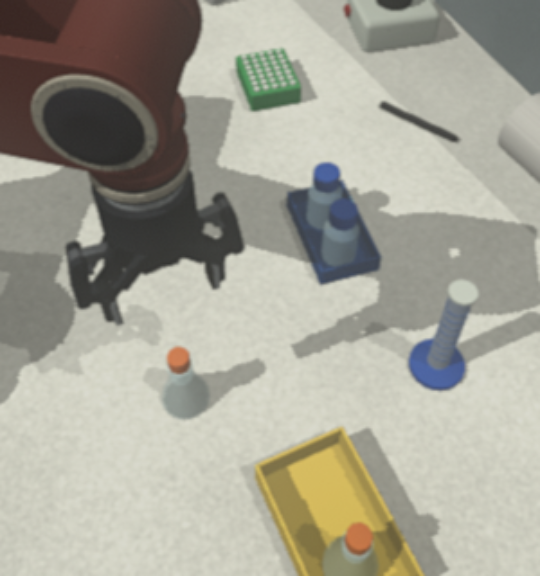

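Flask A stands upright in the basin (355,555), and flask B at (185,385) is below the gripper. I repeat the grasp on flask B.

Converted, 0.11 m / 0.5 = 0.22, 0.109 m / 0.5 = 0.218.

>>> move_arm(
  xyz=[
    [0,0,0.024],
    [0,0,0.068],
    [0,0,0.116],
    [0,0,0.164],
    [0,0,0.2],
    [0,0,0.218],
    [0,0,0.22],
    [0,0,0.22],
    [0,0,0.22],
    [0,0,0.22],
  ],
  angular=[
    [0,0,0],
    [0,0,0],
    [0,0,0],
    [0,0,0],
    [0,0,0],
    [0,0,0],
    [0,0,0],
    [0,0,0],
    [0,0,0],
    [0,0,0],
  ],
  grip=[0,0,0,0,0,0,0,0.3,0.5,0.65],
)

```text
time: 41.2
position: [427.4, -174.9, 58.4]
orientation: [0.707, 0.707, 0.0, 0.001]
force: [-0.4, -0.2, 0.1]
gripper_width: 51.6
grasp_force: 0.0
```

>>> move_arm(
  xyz=[
    [0,0,0],
    [0,0,0],
    [0,0,0],
    [0,0,0],
    [0,0,0],
    [0,0,0],
    [0,0,0],
  ],
  angular=[
    [0,0,0],
    [0,0,0],
    [0,0,0],
    [0,0,0],
    [0,0,0],
    [0,0,0],
    [0,0,0],
  ],
  grip=[0.8,1,1,1,1,1,1],
)

```text
time: 41.78
position: [427.3, -174.7, 58.1]
orientation: [0.707, 0.707, 0.0, 0.001]
force: [1.8, -0.3, 5.8]
gripper_width: 21.4
grasp_force: 58.8
```

Converted, -0.01 m / 0.5 = -0.02, -0.001 m / 0.5 = -0.002.

>>> move_arm(
  xyz=[
    [0,0,-0.002],
    [0,0,-0.004],
    [0,0,-0.008],
    [0,0,-0.012],
    [0,0,-0.016],
    [0,0,-0.02],
    [0,0,-0.02],
    [0,0,-0.02],
  ],
  angular=[
    [0,0,0],
    [0,0,0],
    [0,0,0],
    [0,0,0],
    [0,0,0],
    [0,0,0],
    [0,0,0],
    [0,0,0],
  ],
  grip=[1,1,1,1,1,1,1,1],
)

```text
time: 42.45
position: [426.3, -174.2, 66.9]
orientation: [0.707, 0.707, -0.0, 0.0]
force: [-0.5, 0.7, -0.6]
gripper_width: 21.7
grasp_force: 58.7
```

Converted, -0.065 m / 0.5 = -0.13, -0.062 m / 0.5 = -0.124.

>>> move_arm(
  xyz=[
    [0,0,-0.008],
    [0,0,-0.024],
    [0,0,-0.044],
    [0,0,-0.068],
    [0,0,-0.09],
    [0,0,-0.11],
    [0,0,-0.124],
    [0,0,-0.13],
    [0,0,-0.13],
  ],
  angular=[
    [0,0,0],
    [0,0,0],
    [0,0,0],
    [0,0,0],
    [0,0,0],
    [0,0,0],
    [0,0,0],
    [0,0,0],
    [0,0,0],
  ],
  grip=[1,1,1,1,1,1,1,1,1],
)

```text
time: 43.2
position: [426.8, -174.5, 133.1]
orientation: [0.707, 0.707, 0.0, 0.001]
force: [-0.4, -0.4, -0.2]
gripper_width: 21.5
grasp_force: 58.8
```

Converted, -0.156 m / 0.5 = -0.312, -0.149 m / 0.5 = -0.298.

>>> move_arm(
  xyz=[
    [-0.01,0.006,0],
    [-0.03,0.016,0],
    [-0.062,0.032,0],
    [-0.102,0.054,0],
    [-0.146,0.076,0],
    [-0.19,0.1,0],
    [-0.232,0.122,0],
    [-0.27,0.142,0],
    [-0.298,0.156,0],
    [-0.312,0.164,0],
  ],
  angular=[
    [0,0,0],
    [0,0,0],
    [0,0,0],
    [0,0,0],
    [0,0,0],
    [0,0,0],
    [0,0,0],
    [0,0,0],
    [0,0,0],
    [0,0,0],
  ],
  grip=[1,1,1,1,1,1,1,1,1,1],
)

```text
time: 44.03
position: [508.5, -332.6, 130.5]
orientation: [0.708, 0.707, -0.0, -0.001]
force: [-0.3, 0.5, -0.5]
gripper_width: 21.8
grasp_force: 58.8
```

Converted, -0.003 m / 0.5 = -0.006, 0.001 m / 0.5 = 0.002.

>>> move_arm(
  xyz=[
    [-0.004,0.002,0],
    [-0.006,0.003,0],
    [-0.006,0.003,0],
    [-0.006,0.003,0],
  ],
  angular=[
    [0,0,0],
    [0,0,0],
    [0,0,0],
    [0,0,0],
  ],
  grip=[1,1,1,1],
)

```text
time: 44.37
position: [509.4, -332.5, 131.5]
orientation: [0.707, 0.707, 0.0, -0.0]
force: [0.1, 0.1, 0.1]
gripper_width: 21.6
grasp_force: 58.8
```

Converted, 0.065 m / 0.5 = 0.13, 0.063 m / 0.5 = 0.126.

>>> move_arm(
  xyz=[
    [0,0,0.008],
    [0,0,0.024],
    [0,0,0.044],
    [0,0,0.068],
    [0,0,0.09],
    [0,0,0.108],
    [0,0,0.12],
    [0,0,0.126],
    [0,0,0.13],
    [0,0,0.13],
  ],
  angular=[
    [0,0,0],
    [0,0,0],
    [0,0,0],
    [0,0,0],
    [0,0,0],
    [0,0,0],
    [0,0,0],
    [0,0,0],
    [0,0,0],
    [0,0,0],
  ],
  grip=[1,1,1,1,1,1,1,1,1,1],
)

```text
time: 45.2
position: [509.7, -333.2, 66.5]
orientation: [0.707, 0.707, -0.0, -0.0]
force: [0.2, -0.6, -1.1]
gripper_width: 22.3
grasp_force: 58.8
```

Converted, 0.0035 m / 0.5 = 0.007, 0.003 m / 0.5 = 0.006.

>>> move_arm(
  xyz=[
    [0,0,0.001],
    [0,0,0.002],
    [0,0,0.003],
    [0,0,0.004],
    [0,0,0.005],
    [0,0,0.006],
    [0,0,0.007],
    [0,0,0.007],
    [0,0,0.007],
  ],
  angular=[
    [0,0,0],
    [0,0,0],
    [0,0,0],
    [0,0,0],
    [0,0,0],
    [0,0,0],
    [0,0,0],
    [0,0,0],
    [0,0,0],
  ],
  grip=[1,1,1,1,1,1,1,1,1],
)

```text
time: 45.95
position: [509.7, -333.1, 63.2]
orientation: [0.707, 0.707, -0.0, -0.0]
force: [-0.2, 0.1, -0.2]
gripper_width: 21.5
grasp_force: 58.8
```

Converted, 0.001 m / 0.5 = 0.002, 0.0006 m / 0.5 = 0.0012.

>>> move_arm(
  xyz=[
    [0,0,0.0006],
    [0,0,0.0012],
    [0,0,0.002],
    [0,0,0.002],
    [0,0,0.002],
  ],
  angular=[
    [0,0,0],
    [0,0,0],
    [0,0,0],
    [0,0,0],
    [0,0,0],
  ],
  grip=[1,1,1,1,1],
)

```text
time: 46.37
position: [509.7, -333.2, 62.2]
orientation: [0.707, 0.707, -0.0, -0.0]
force: [-0.4, 0.0, -1.1]
gripper_width: 21.5
grasp_force: 58.8
```

Converted, 0.001 m / 0.5 = 0.002, 0.0006 m / 0.5 = 0.0012.

>>> move_arm(
  xyz=[
    [0,0,0.0006],
    [0,0,0.0012],
    [0,0,0.002],
    [0,0,0.002],
    [0,0,0.002],
  ],
  angular=[
    [0,0,0],
    [0,0,0],
    [0,0,0],
    [0,0,0],
    [0,0,0],
  ],
  grip=[1,1,1,1,1],
)

```text
time: 46.78
position: [510.0, -333.4, 62.0]
orientation: [0.707, 0.707, -0.0, 0.0]
force: [-1.0, 0.1, 4.5]
gripper_width: 21.2
grasp_force: 59.3
```

Flask B is down. I release it, lift, retreat toward the base and look.

Converted, -0.12 m / 0.5 = -0.24, -0.09 m / 0.5 = -0.18.

>>> move_arm(
  xyz=[
    [0,0,0],
    [0,0,0],
    [0,0,0],
    [0,0,0],
    [0,0,0],
    [0,0,-0.02],
    [0,0,-0.06],
    [0,0,-0.12],
    [0,0,-0.18],
    [0,0,-0.24],
  ],
  angular=[
    [0,0,0],
    [0,0,0],
    [0,0,0],
    [0,0,0],
    [0,0,0],
    [0,0,0],
    [0,0,0],
    [0,0,0],
    [0,0,0],
    [0,0,0],
  ],
  grip=[0.7,0.4,0.2,0,0,0,0,0,0,0],
)

```text
time: 47.62
position: [509.5, -333.0, 183.2]
orientation: [0.707, 0.707, 0.0, 0.0]
force: [0.2, -0.4, -1.4]
gripper_width: 85.6
grasp_force: 0.0
```

>>> move_arm(
  xyz=[
    [0.02,-0.02,-0.02],
    [0.06,-0.04,-0.04],
    [0.12,-0.07,-0.06],
    [0.18,-0.1,-0.06],
    [0.24,-0.13,-0.06],
    [0.29,-0.16,-0.06],
    [0.32,-0.18,-0.06],
    [0.33,-0.19,-0.06],
    [0.33,-0.19,-0.06],
    [0.33,-0.19,-0.06],
  ],
  angular=[
    [0,0,0],
    [0,0,0],
    [0,0,0],
    [0,0,0],
    [0,0,0],
    [0,0,0],
    [0,0,0],
    [0,0,0],
    [0,0,0],
    [0,0,0],
  ],
  grip=[0,0,0,0,0,0,0,0,0,0],
)

```text
time: 48.45
position: [415.1, -168.7, 212.0]
orientation: [0.707, 0.707, 0.0, 0.001]
force: [0.0, 0.4, 0.7]
gripper_width: 85.4
grasp_force: 0.0
```

```bash
python3 - <<'E'
from h import *
s=state();print(s["time"],s["position"],s["force"])
im=get_image("side");tp=get_image("top")
a=im[60:400,170:460];b=cv2.resize(tp[110:260,150:500],(466,200))
o=np.zeros((540,760,3),np.uint8);o[:340,:290]=a;o[340:540,:466]=b;cv2.imwrite("pics/s9.png",o[:,:,::-1])
for c in("side","top"):
  for t,p,z in(("amber",(508.6,380),4),("cylinder",(702.7,-257),0),("tiprack",(727,267),0)):
    for r in outline_of(c,t):
      if np.linalg.norm(proj(c,[*p,40])-r["centre"])<20: print(c,t,fit({c:r["pixels"]},[q+[0,0,z] for q in MOD[t]],p,t=="tiprack"))
E
```

```text
48.45 [ 415.12479837 -168.71252968  212.02548771] [0.02836053 0.4372011  0.68859727]
side cylinder [ 7.03972e+02 -2.54110e+02  0.00000e+00  5.00000e-02]
side tiprack [ 7.27742e+02  2.71802e+02 -1.73000e-01  8.50000e-02]
top amber [5.07794e+02 3.78769e+02 0.00000e+00 3.60000e-02]
top cylinder [ 7.04498e+02 -2.58484e+02  0.00000e+00  5.90000e-02]
top tiprack [ 7.27286e+02  2.69686e+02 -1.67000e-01  1.09000e-01]
```

View pics/s9.png

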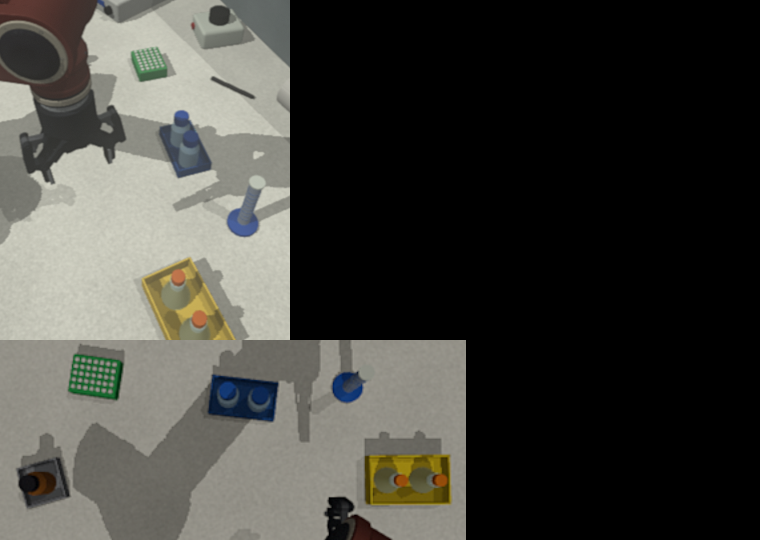

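All five are upright in their trays: the blue-capped bottles at (228,392) and (259,399), amber at (40,482), the flasks at (390,480) and (430,480). The cylinder and rack have not moved.

```bash
python3 -c "
from plant import *
print(close_job())"
```

```text
the job is handed in; nothing more can be done
None
```

The job is handed in at about 49 s: the last pictures show both blue-capped bottles in the blue tray, the amber bottle in the grey tray and both flasks in the yellow basin, all upright, with the cylinder and tip rack unmoved. One blue-capped bottle slipped from the first grip but stayed standing where it was, and I regrasped it lower.

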